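Feed a batch of tube offcuts through the treadle-gated deburring feeder

ROBOT

A 6-joint arm with a two-finger parallel gripper is mounted at the origin on a cart in front of the work surface, level with it; the furniture and walls round the work are solid. World frame = base frame: x ahead of the robot, y to its left, z up, the work surface at z = 0. Lengths are in mm, angles in rad, forces in N, time in s.
With the tool pointing down it reaches from about 350 to 875 mm from the base axis. Payload 4.2 kg.
Tool frame: the origin (TCP) lies midway between the tips of the shut fingers; the grasp point (between the pads) lies 19 mm behind it; z points along the fingers, y is the line along which they close (so a half turn about z gives the same grasp; the last joint's range is limited). The gripper opens to 85 mm and grips with 20 to 120 N. Pads are 22 mm wide; open, the fingers measure 114 mm over their backs; the gripper's body (76 mm by 85 mm) begins 54 mm behind the grasp point. The pads swing forward as they close: fully open they stand 13 mm farther back than shut.
Start: joints at [-0.952, 0.385, 0.008, 0, -1.194, -0.259], TCP at [220.069, -584.952, 231.312] pointing down, gripper open.
Joint ranges: [-3.14, 3.14], [-1.21, 2.06], [-1.07, 1.41], [-3.16, 2.05], [-2.99, -0.16], [-3.1, 3.1]. Speed limits (rad/s): [2.79, 2.79, 3.14, 3.14, 3.14, 3.14].

INTERFACE

Orientations are given as a 3x3 rotation matrix whose columns are the frame's x, y, z axes.
In Python, from plant import r, eyes, finish_job gives the robot as it stands. The module is installed in compiled form; this text tells all that it offers.
- The arm moves only by the shell command python3 -m crank 'ROWS'. ROWS is JSON, a list of rows, each an object with "hand": the gripper command: -1 is shut, 1 is fully open, values between are in proportion; "delta_pos": the shift along the tool's x, y, z in cm, a list of three; "turn": the turn about the tool's z in rad. In form: [{"hand": hand, "delta_pos": [x, y, z], "turn": turn}, ...]. A call has exactly 8 rows; each row shifts and turns the commanded pose from where the row before left it, along the tool's axes as they then stand; what a row does not reach is not made up. A row lasts 1/8 s, in which the tool goes at most 62.5 mm and 10.7 degrees, less where a joint would pass 70% of its speed; a pose out of reach is approached as far as the arm can. A call with a gripper value outside its range is refused whole. The fingers move at their own pace and stop on an object; the grip force is fixed at half the most. Time passes only in rows, so rows that do not move let the fingers close, or fill a call up. It gives the time, the measured TCP pose, the force, the opening and the grip force at its end, in the units of the state.
- r.get_obs(): the state, without advancing time (a new reading comes with each control period).
- eyes.grab_frame(name): name is "scene" or "side" or "wrist"; returns (picture, depth): 420x560x3 uint8, red, green, blue; 420x560 float32, mm along the optical axis (not along the pixel's ray), 0 where there is no reading.
- eyes.camera_model(name): a dict with "fov_y" (degrees; the focal length in pixels is half the picture's height over the tangent of half this angle, whatever the lens; pixels are square), "cx", "cy" (the principal point, pixels), "view" (4x4, takes a point from world to camera coordinates). Camera axes: x right, y down, z forward; pixel columns grow to the right and rows downward; lengths in mm; the calibration is good to about 2 mm. A picture is of the moment at which its call begins: read the wrist's pose just before it. camera_model takes no time and is no camera call; for the wrist camera it gives the pose at the moment of the call.
- finish_job(): hands the job in; it is judged then, once.
Trained networks look in the newest picture that a camera, given by its name, has taken for a name from the list of things; names that differ only in an ending like _2 or _b are one class to them, and where a whole thing is asked for, a point or a joint stands for the part that bears it (a point fixed in the world has none). Each returns a list of dicts, best first, with "score" (0 to 1); they miss things now and then, are a little off and sometimes report something else, mostly with a low value. They report only what shows in the picture. A call takes as long as a camera call. They do not tell look-alikes from the thing itself.
- eyes.search_frame(camera, target): "box" ([left, top, right, bottom] in pixels, round what is visible of it).
- eyes.spot_point(camera, target): "position" ([column, row] in pixels: a listed point, or the origin of a listed thing).
The state is a dict: "time": time; "q": joint angles; "qd": joint speeds; "tau": joint torques, N m; "tcp_pos": TCP position; "ee_rot": TCP orientation; "contact_force": force on the tool from outside, world axes, zero at the start; "torque": the same for the moment, N m; "grip_width": finger opening in mm; "grip_force": force on a finger pad.
Only numpy, scipy, OpenCV 4.12 (cv2) and the standard library are available. Lean on these libraries where they do the work, as an engineer would, in place of code of your own. Each camera call takes 0.05 s, during which the arm holds its last target. There are 200 camera calls.

TASK

Gather all the square tube offcuts lying about the bench into the feeder's feed tray, then lift the tray by its bar so that the whole batch pours into the hopper, and lower the empty tray back to rest. Then press the treadle fully down to its stop and hold it until the whole batch has slid through the gate into the catch bin, and let the treadle come up again. Leave everything else on the bench where it is.

Things in the scene. Friction and masses are not known exactly. Their poses are not given: they have to be found in the camera images.
- feeder: grey sheet-steel deburring feeder fixed to the bench, 230 x 620 x 320 mm. Left to right (own +y to -y): feed tray with bar handle, hopper, lift gate, catch bin. Origin on the bench under the middle of the hopper; own x away from the robot, y left, z up. In this frame the tray's hinge is the line along x at y = 80, z = 178 mm; the treadle's hinge the line along y at x = -30, z = 50 mm.
- feed_tray (a joint): tilt of the feed tray about its hinge at the hopper's lip: 0 = at rest (floor leaning 0.1 rad back from the hopper), 1.05 rad = tipped up to its stop, which pours its load into the hopper. It falls back when let go. About 3 N at the bar lift it empty, about 9 N with five offcuts.
- tray_floor (a point): middle of the feed tray's inner floor; axes those of the feeder when the tray is at rest, turning with the tray. The tray is 192 mm wide (x) and 150 mm long (y), walls 50 mm high on three sides and 3 mm thick, open towards the hopper (-y); about 170 mm above the bench at rest.
- tray_bar (a point): middle of the tray's handle: a round dark bar, 12 mm thick, 120 mm long along the feeder's x, 62 mm outside the tray's left end wall, carried by two rods 110 mm apart (54 mm free between bar and wall). Can be pinched from above and turns between the fingers. At rest about 180 mm above the bench, 217 mm left of the hinge.
- pedal (a joint): treadle angle: 0 = up (sprung back), 0.30 rad = down on its stop. Spring: about 9 N on the pad to start it, about 14 N at the stop. The gate's lift is 367 mm per rad.
- pedal_pad (a point): middle of the top of the treadle's ribbed dark plate (70 x 90 mm, 8 mm thick), which stands out of the feeder's robot side below the hopper, about 78 mm above the bench when up and 35 mm when down. From the treadle hinge it is 140 mm towards the robot and 28 mm up (treadle up).
- paint_marker: white marker with yellow cap, 137 mm long, lying at the front right; origin under its middle. Not part of the job.
- coupon_0: flat steel weld coupon, 50 x 75 x 13 mm, lying at the front right; origin under its middle. Not part of the job.
- tape_measure: red and black tape measure, 93 x 56 x 80 mm, at the right; origin under its middle. Not part of the job.
- offcut_1: cut-off of grey square steel tube, 51 mm square and 62 mm long, open at both ends, 0.2 kg. Origin: centre of the face that is underneath at the start; own y runs along the tube, own z from that face across to the far face (25 mm to the middle of the tube). It may come to lie on another face when dropped. Lies on the bench in front of the feeder; may be absent.
- offcut_2: cut-off of grey square steel tube, 38 mm square and 85 mm long, open at both ends, 0.2 kg. Origin: centre of the face that is underneath at the start; own y runs along the tube, own z from that face across to the far face (19 mm to the middle of the tube). It may come to lie on another face when dropped. Lies on the bench in front of the feeder; may be absent.
- offcut_3: cut-off of grey square steel tube, 51 mm square and 62 mm long, open at both ends, 0.2 kg. Origin: centre of the face that is underneath at the start; own y runs along the tube, own z from that face across to the far face (25 mm to the middle of the tube). It may come to lie on another face when dropped. Lies on the bench in front of the feeder; may be absent.
- offcut_4: cut-off of grey square steel tube, 38 mm square and 85 mm long, open at both ends, 0.2 kg. Origin: centre of the face that is underneath at the start; own y runs along the tube, own z from that face across to the far face (19 mm to the middle of the tube). It may come to lie on another face when dropped. Lies on the bench in front of the feeder; may be absent.
- offcut_5: cut-off of grey square steel tube, 51 mm square and 62 mm long, open at both ends, 0.2 kg. Origin: centre of the face that is underneath at the start; own y runs along the tube, own z from that face across to the far face (25 mm to the middle of the tube). It may come to lie on another face when dropped. Lies on the bench in front of the feeder; may be absent.
- hopper (a point): point 160 mm above the feeder's origin, in the hopper. Inside, in the feeder's frame: x +-100 mm, y from -83 (gate) to +75 mm (lip); smooth floor falling from z = 170 at the lip to 86 at the gate and 78 mm at the spout's end (y = -100); walls to z = 235. The gate rises 110 mm as the treadle goes down and shuts by spring; parts slide out by themselves while it is up.
- bin_floor (a point): middle of the floor (4 mm above the bench) of the open catch bin at the feeder's right end: 216 (x) x 205 (y) x 60 mm high, 4 mm walls, middle at y = -200 mm in the feeder's frame.
- offcut_6: cut-off of grey square steel tube, 38 mm square and 85 mm long, open at both ends, 0.2 kg. Origin: centre of the face that is underneath at the start; own y runs along the tube, own z from that face across to the far face (19 mm to the middle of the tube). It may come to lie on another face when dropped. Lies on the bench in front of the feeder; may be absent.
Things that resemble listed ones, but are neither listed nor needed, are in the scene too. What is shaped like the offcut_2 but pink is not meant. Leave any turquoise look-alike of the offcut_5 alone.

How it is judged:
By the outcome, as a careful person would: the job done as asked, in the order asked, and still so for the second after the job is handed in, with the robot touching nothing.
Of offcut_1, offcut_2, offcut_3, offcut_4, offcut_5, offcut_6 only 4 to 5 are there at a start; the rules pass over those that are not, and their reading is None.
At some moment in a run one of offcut_1, offcut_2, offcut_3, offcut_4, offcut_5, offcut_6 may be knocked a few centimetres aside while the robot is not near it.
Once in a run the grip may slacken for a moment while it holds something.
It also fails if it takes over 200 s, if anything falls off the work surface, if the arm or the gripper's body presses on something with over 40 N, if the wrist force passes 120 N, or if a joint passes its speed limit or range.

## Working session

There is one attempt and no reset: what is moved stays moved. The work goes in short steps, Python scripts to look and compute and a shell command to move; the robot and the scene stay as the last step left them, time stands still between calls to the robot, and variables do not carry over. Pictures are saved under pics/ and viewed, at most 17 in all, crops included, and the job is handed in when it is done.

```bash
mkdir -p pics; cat > h.py <<'E'
import numpy as np, cv2
from plant import r, eyes, finish_job
def cam(n):
    m=eyes.camera_model(n); f=210/np.tan(np.radians(m["fov_y"])/2); return f,m["cx"],m["cy"],np.array(m["view"])
def world(n,u,v,d,c=None):
    f,cx,cy,V=c or cam(n); p=np.array([(u-cx)/f*d,(v-cy)/f*d,d]); return V[:3,:3].T@(p-V[:3,3])
def cloud(n,D,c=None):
    f,cx,cy,V=c or cam(n); v,u=np.mgrid[0:420,0:560]
    P=np.stack([(u-cx)/f*D,(v-cy)/f*D,D],-1); return (P-V[:3,3])@V[:3,:3]
def pix(n,p,c=None):
    f,cx,cy,V=c or cam(n); q=V[:3,:3]@np.asarray(p)+V[:3,3]; return q[0]/q[2]*f+cx,q[1]/q[2]*f+cy
def grab(n,save=None):
    c=cam(n); I,D=eyes.grab_frame(n)
    if save: cv2.imwrite(f"pics/{save}.png",cv2.cvtColor(I,cv2.COLOR_RGB2BGR))
    np.savez(f"/tmp/{n}.npz",I=I,D=D,f=c[0],cx=c[1],cy=c[2],V=c[3])
    return I,D,c
E
python3 - <<'E'
from h import *
for n in("scene","side"):
    I,D,c=grab(n,n+"0"); print(n,c[0],c[1],c[2],"pos",-c[3][:3,:3].T@c[3][:3,3], c[3][2,:3])
    for t in ("offcut_1","offcut_2"):
        for o in eyes.search_frame(n,t):
            b=o["box"]; u,v=(b[0]+b[2])/2,(b[1]+b[3])/2; d=D[int(v),int(u)]
            print(t,round(o["score"],2),np.round(b),np.round(world(n,u,v,d,c)), I[int(v),int(u)])
    for t in("feeder","tray_floor","tray_bar","pedal_pad","hopper","bin_floor","tape_measure"):
        for o in eyes.spot_point(n,t)[:2]:
            u,v=o["position"]; print(t,round(o["score"],2),np.round([u,v]),np.round(world(n,u,v,D[int(np.clip(v,0,419)),int(np.clip(u,0,559))],c)))
s=r.get_obs(); print(s["tcp_pos"],np.round(s["ee_rot"],3),s["time"])
E
```

```text
scene 415.8424125281778 288.2487416583183 212.86577215735198 pos [-437.76378227 -599.02784073 1016.93345036] [ 0.65411576  0.4016897  -0.64091962]
offcut_1 0.85 [376. 266. 408. 284.] [ 461. -419.   40.] [159 149 142]
offcut_1 0.76 [221. 210. 246. 234.] [412. 153.  47.] [156 149 152]
offcut_1 0.74 [157. 219. 182. 245.] [259. 314.  48.] [ 10 166 153]
offcut_1 0.39 [234. 170. 239. 183.] [664. 325.  32.] [139  78  87]
offcut_2 0.85 [376. 266. 408. 284.] [ 461. -419.   40.] [159 149 142]
offcut_2 0.76 [221. 210. 246. 234.] [412. 153.  47.] [156 149 152]
offcut_2 0.74 [157. 219. 182. 245.] [259. 314.  48.] [ 10 166 153]
offcut_2 0.39 [234. 170. 239. 183.] [664. 325.  32.] [139  78  87]
feeder 0.57 [307. 214.] [507. -92. 118.]
tray_floor 0.83 [272. 165.] [634. 123. 171.]
pedal_pad 0.94 [280. 223.] [461. -13.  79.]
hopper 0.86 [308. 184.] [637. -23. 135.]
hopper 0.48 [307. 215.] [506. -95. 113.]
bin_floor 0.62 [351. 237.] [ 589. -227.    7.]
tape_measure 0.85 [420. 255.] [ 594. -465.   33.]
side 444.9792054035463 276.1833572111601 210.85390231356155 pos [-297.60824149 1327.13031513  723.3900
[... 552 characters left out ...]
130  72  81]
offcut_2 0.64 [244. 266. 262. 294.] [386. 266.   2.] [38 38 38]
offcut_2 0.57 [249. 248. 269. 270.] [402. 198.  45.] [55 54 52]
offcut_2 0.56 [279. 265. 303. 291.] [259. 244.  34.] [23 74 68]
offcut_2 0.54 [256. 220. 293. 230.] [461.  -7.  78.] [110 107 103]
feeder 0.69 [243. 234.] [520. 117.  76.]
tray_floor 0.65 [216. 206.] [565. 206. 206.]
tray_bar 0.65 [190. 211.] [727. 151. 138.]
pedal_pad 0.76 [280. 225.] [443. -20.  79.]
hopper 0.79 [243. 194.] [525. 101. 221.]
bin_floor 0.68 [274. 219.] [498. -73.  74.]
tape_measure 0.44 [290. 201.] [ 566. -331.   55.]
[ 220.07007862 -584.957448    231.31127479] [[-0.936 -0.352 -0.   ]
 [-0.352  0.936 -0.   ]
 [ 0.     0.    -1.   ]] 1.0
```

```bash
python3 - <<'E'
import cv2
for n,(a,b,c,d) in {"scene":(130,130,450,330),"side":(120,150,440,350)}.items():
    I=cv2.imread(f"pics/{n}0.png"); cv2.imwrite(f"pics/{n}0c.png",cv2.resize(I[b:d,a:c],(800,500),interpolation=cv2.INTER_CUBIC))
E
```

```text
(no output)
```

View pics/scene0c.png

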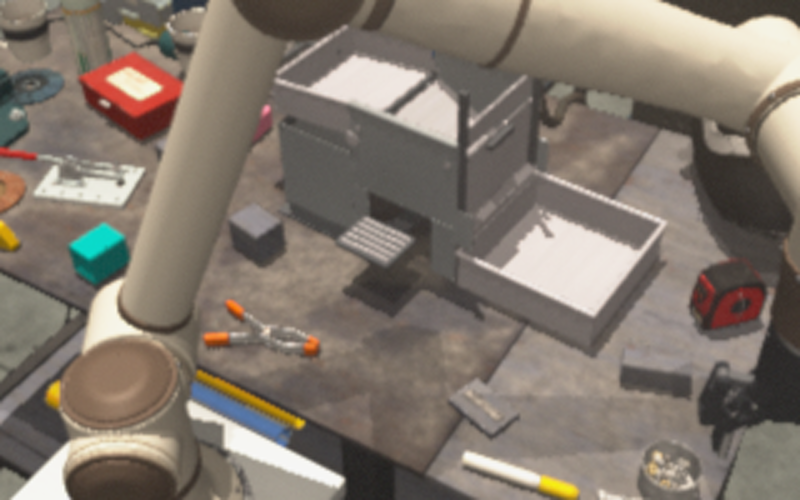

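View pics/side0c.png

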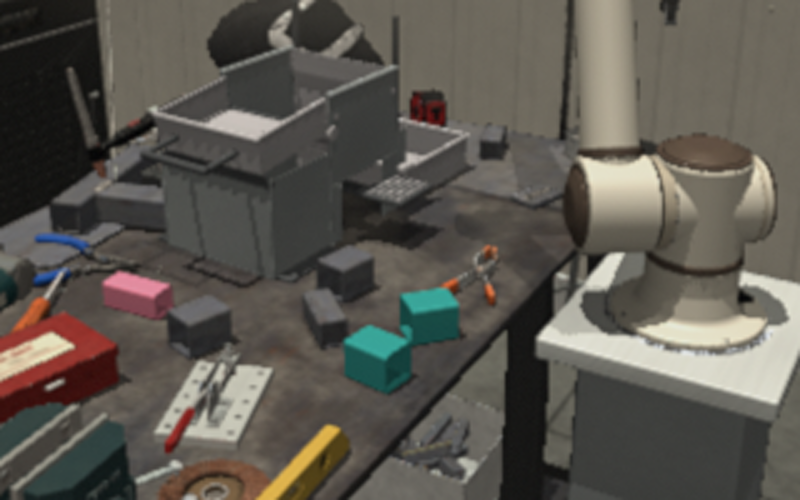

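Scene crop: grey offcuts at (257,233) left-front and (655,368) right by the tape; the turquoise one is at (98,253), and pliers and a coupon also lie there. Side crop: grey ones at (345,272), (325,317), (198,325) and far (492,140). Look-alikes are turquoise (378,357) and (430,315), and pink (137,295). I'll move the arm over the left side to look closer.

```bash
python3 -m crank '[{"hand":1,"delta_pos":[0,0,-6],"turn":0.18},{"hand":1,"delta_pos":[0,0,-6],"turn":0.18},{"hand":1,"delta_pos":[0,0,-6],"turn":0},{"hand":1,"delta_pos":[-4,4.5,0],"turn":0},{"hand":1,"delta_pos":[-4,4.5,0],"turn":0},{"hand":1,"delta_pos":[-4,4.5,0],"turn":0},{"hand":1,"delta_pos":[-4,4.5,0],"turn":0},{"hand":1,"delta_pos":[-4,4.5,0],"turn":0}]'
python3 - <<'E'
from h import *
grab("wrist","w0"); 
E
python3 -m crank '[{"hand":1,"delta_pos":[0,6,0],"turn":0},{"hand":1,"delta_pos":[0,6,0],"turn":0},{"hand":1,"delta_pos":[0,6,0],"turn":0},{"hand":1,"delta_pos":[0,6,0],"turn":0},{"hand":1,"delta_pos":[0,6,0],"turn":0},{"hand":1,"delta_pos":[0,6,0],"turn":0},{"hand":1,"delta_pos":[0,6,0],"turn":0},{"hand":1,"delta_pos":[0,6,0],"turn":0}]'
python3 -m crank '[{"hand":1,"delta_pos":[0,5,0],"turn":0},{"hand":1,"delta_pos":[0,5,0],"turn":0},{"hand":1,"delta_pos":[0,0,0],"turn":0},{"hand":1,"delta_pos":[0,0,0],"turn":0},{"hand":1,"delta_pos":[0,0,0],"turn":0},{"hand":1,"delta_pos":[0,0,0],"turn":0},{"hand":1,"delta_pos":[0,0,0],"turn":0},{"hand":1,"delta_pos":[0,0,0],"turn":0}]'
python3 - <<'E'
from h import *
I,D,c=grab("wrist","w1"); s=r.get_obs(); print(s["tcp_pos"],np.round(s["ee_rot"],3),s["q"]); print(-c[3][:3,:3].T@c[3][:3,3], c[3][:3,:3])
E
```

```text
time: 2.0
tcp_pos: [421.0, -358.3, 411.6]
ee_rot: [[-1.0, 0.0, 0.001], [0.0, 1.0, -0.0], [-0.001, -0.0, -1.0]]
contact_force: [0.1, -0.0, -0.4]
grip_width: 85.5
grip_force: 0.0
time: 3.05
tcp_pos: [419.7, 121.8, 411.8]
ee_rot: [[-1.0, -0.0, 0.001], [-0.0, 1.0, 0.001], [-0.001, 0.001, -1.0]]
contact_force: [1.4, -0.3, 0.1]
grip_width: 85.3
grip_force: 0.0
time: 4.05
tcp_pos: [420.3, 219.7, 411.4]
ee_rot: [[-1.0, 0.001, 0.0], [0.001, 1.0, 0.0], [-0.0, 0.0, -1.0]]
contact_force: [0.4, -0.4, -0.3]
grip_width: 85.7
grip_force: 0.0
[420.25229762 219.77633772 411.40047197] [[-1.     0.001  0.   ]
 [ 0.001  1.     0.   ]
 [-0.     0.    -1.   ]] [ 8.25523250e-01  4.41988773e-02  6.62026573e-03 -5.74530332e-06
 -1.53303029e+00 -2.39686343e+00]
[352.29546802 220.57383693 554.50948   ] [[ 1.04797513e-03  9.99999172e-01 -7.46404065e-04]
 [ 9.63431696e-01 -8.09652053e-04  2.67952816e-01]
 [ 2.67951990e-01 -9.99917221e-04 -9.63431747e-01]]
```

View pics/w1.png

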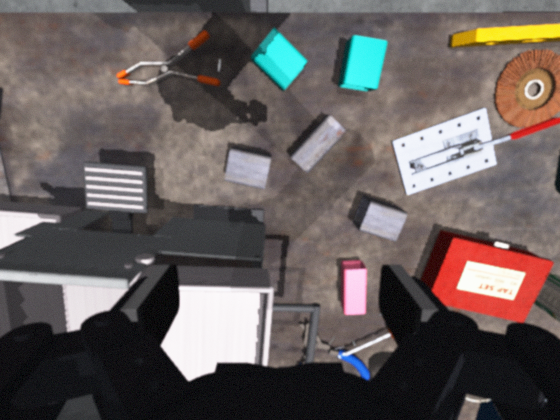

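Wrist picture: grey offcuts at (248,167), (318,143), (382,218). Turquoise pieces are at (280,58) and (362,62), and the pink one at (355,287). The tray and bar are at the bottom. Next I'll measure clusters and feeder edges from the stored clouds, and view w0 for the right side.

```bash
cat >> h.py <<'E'
def blobs(I,D,c,n="wrist",zr=(22,62),amin=250,show=True):
    P=cloud(n,D,c); m=((P[...,2]>zr[0])&(P[...,2]<zr[1])&(D>0)).astype(np.uint8)
    k,L,S,_=cv2.connectedComponentsWithStats(cv2.morphologyEx(m,cv2.MORPH_OPEN,np.ones((3,3))),connectivity=4); out=[]
    for i in range(1,k):
        Q=P[L==i]; 
        if S[i,4]<amin: continue
        top=np.percentile(Q[:,2],90); T=Q[Q[:,2]>top-6]
        (cx,cy),(w,h),a=cv2.minAreaRect(T[:,:2].astype(np.float32))
        if w<h: w,h,a=h,w,a+90
        col=I[L==i].mean(0); out.append((cx,cy,top,w,h,(a+90)%180-90))
        if show: print(S[i,:4],"xy %.0f %.0f top %.0f size %.0f %.0f ang(long axis) %.0f"%out[-1],col.astype(int))
    return out
E
python3 - <<'E'
from h import *
blobs(*grab("wrist"))
E
```

```text
[463  23  97  21] xy 236 550 top 39 size 121 18 ang(long axis) -87 [236 213  35]
[251  28  56  61] xy 271 220 top 52 size 62 51 ang(long axis) 48 [ 47 210 208]
[340  35  47  55] xy 276 339 top 52 size 62 51 ang(long axis) -9 [ 51 223 221]
[291 114  55  58] xy 389 279 top 39 size 85 38 ang(long axis) -43 [158 152 160]
[491 117  69  27] xy 370 579 top 58 size 93 12 ang(long axis) -69 [190  73  71]
[413 139  77  34] xy 405 481 top 48 size 108 19 ang(long axis) -73 [156 160 171]
[224 147  47  42] xy 425 172 top 52 size 62 50 ang(long axis) 77 [166 163 175]
[356 198  51  43] xy 508 383 top 52 size 63 50 ang(long axis) 72 [167 164 176]
[  0 205 101  18] xy 496 -135 top 56 size 128 11 ang(long axis) 85 [69 67 70]
[163 220 102  16] xy 520 117 top 58 size 157 2 ang(long axis) 85 [59 60 62]
[427 234 133  88] xy 616 585 top 51 size 212 118 ang(long axis) 76 [208 103  94]
[342 266  24  48] xy 637 350 top 39 size 86 38 ang(long axis) 3 [240 186 217]
[368 354  21  24] xy 789 391 top 49 size 32 12 ang(long axis) -30 [59 56 57]
```

View pics/w0.png

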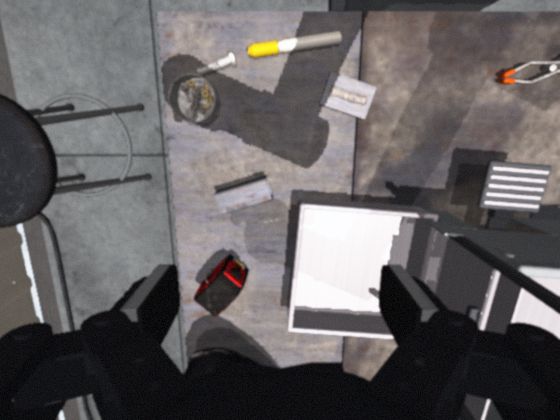

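w0: the right grey piece is at (243,193), the tape at (220,285), and the coupon and marker above. I'll measure the right piece, the feeder pose and candidate hiding spots.

```bash
python3 - <<'E'
from h import *
d=np.load("/tmp/scene.npz"); c=(float(d["f"]),float(d["cx"]),float(d["cy"]),d["V"]); P=cloud("scene",d["D"],c)
print("scene blobs"); 
I,D,c2=grab("scene","s1"); blobs(I,D,c2,"scene",amin=60)
d=np.load("/tmp/side.npz"); cs=(float(d["f"]),float(d["cx"]),float(d["cy"]),d["V"]); Ps=cloud("side",d["D"],cs)
for u,v in((168,232),(155,235),(180,232),(317,206)): print("side",u,v,Ps[v,u].round())
d=np.load("/tmp/wrist.npz"); c=(float(d["f"]),float(d["cx"]),float(d["cy"]),d["V"]); Pw=cloud("wrist",d["D"],c)
def rect(m,n):
    T=Pw[m]; print(n,len(T),cv2.minAreaRect(T[:,:2].astype(np.float32)),np.median(T[:,2]))
Z=Pw[...,2];v,u=np.mgrid[0:420,0:560]
rect((abs(Z-78)<8)&(u>80)&(u<155)&(v>155)&(v<215),"pad")
rect((abs(Z-182)<14)&(u>295)&(u<325)&(v>300)&(v<370),"bar")
rect((abs(Z-182)<14)&(u>310)&(u<325)&(v>315)&(v<365),"bar2")
rect((Z>205)&(Z<240)&(u>262)&(u<275)&(v>285)&(v<370),"tray left wall")
rect((Z>205)&(Z<240)&(u>180)&(u<275)&(v>262)&(v<290),"tray front wall")
f=(Z>140)&(Z<195)&(u>170)&(u<262)&(v>295)&(v<355); T=Pw[f]; A=np.c_[T[:,:2],np.ones(len(T))]; print("floor",np.linalg.lstsq(A,T[:,2],rcond=None)[0],T.mean(0))
for t in("tray_bar","pedal_pad","tray_floor"):
    for o in eyes.spot_point("wrist",t)[:1]:
        q=o["position"]; print(t,o["score"],np.round(q),Pw[int(q[1]),int(q[0])].round())
E
```

```text
scene blobs
[249  13  30   9] xy 2647 1508 top 56 size 299 46 ang(long axis) 88 [128 118 104]
[81 17 16  9] xy 1875 2744 top 57 size 176 42 ang(long axis) 8 [111 102  90]
[ 0 23 80 28] xy 1443 2742 top 57 size 655 65 ang(long axis) 0 [112 103  91]
[338  29  20   6] xy 2623 717 top 53 size 110 27 ang(long axis) 88 [129 119 106]
[210  33  41  20] xy 2021 1316 top 57 size 394 111 ang(long axis) -7 [48 45 43]
[364  33  66  13] xy 2643 328 top 57 size 436 58 ang(long axis) 89 [132 122 107]
[431  41  52  14] xy 2642 -76 top 57 size 345 49 ang(long axis) 89 [130 120 105]
[286  90  74  29] xy 1418 266 top 57 size 426 204 ang(long axis) -39 [47 57 67]
[394  97 133  36] xy 1651 -323 top 55 size 647 29 ang(long axis) 89 [66 62 57]
[211 126  12   9] xy 909 623 top 57 size 70 14 ang(long axis) -4 [53 60 69]
[133 142  17  10] xy 629 834 top 56 size 71 25 ang(long axis) -42 [113 103  92]
[190 144  47  15] xy 758 515 top 58 size 217 46 ang(long axis) -76 [89 95 88]
[160 151  48  31] xy 620 591 top 54 size 237 122 ang(long axis) 76 [189 107  92]
[110 165  26  24] xy 428 725 top 57 size 122 21 ang(lon
[... 1606 characters left out ...]
0099487304688, 87.37144470214844), 87.928955078125) 183.75816687485394
bar2 233 ((623.8301391601562, 264.9497375488281), (9.16126823425293, 67.997314453125), 89.39386749267578) 184.06533352585257
tray left wall 504 ((584.7678833007812, 207.152099609375), (11.323634147644043, 103.90396118164062), 88.961181640625) 215.83919494244762
tray front wall 769 ((531.5463256835938, 161.0398406982422), (105.72602081298828, 5.364444732666016), 86.2187728881836) 216.46551387497217
floor [-5.82424199e-03 -9.36604183e-02  1.87961031e+02] [613.71672913 139.91904594 171.28172029]
tray_bar 0.98 [312. 347.] [635. 261. 186.]
pedal_pad 0.59 [114. 186.] [444. -18.  77.]
tray_floor 0.84 [208. 335.] [628. 125. 171.]
```

Four offcuts are present: A (425,172), B (389,279), C (508,383) and E (473,-417). The feeder origin is about (615,-33) with yaw -0.085, which agrees with the pad, bar and tray-floor detections. I'll start with A: turn and descend to 160 mm, then re-measure.

```bash
cat >> h.py <<'E'
O=np.array([615,-33.]);YAW=-0.085
def F(x,y): 
    c,s=np.cos(YAW),np.sin(YAW); return O+[c*x-s*y,s*x+c*y]
def to(x,y,z,phi=None):
    s=r.get_obs(); R=np.array(s["ee_rot"]); d=R.T@(np.array([x,y,z])-s["tcp_pos"])/10; ph=np.arctan2(R[1,0],R[0,0])
    print("tcp",np.round(s["tcp_pos"],1),"w",round(s["grip_width"],1),"F",np.round(s["contact_force"],1),"t",s["time"],"q6 %.2f"%s["q"][5],"| cm",np.round(d,2),"turn",None if phi is None else round((ph-phi+np.pi)%(2*np.pi)-np.pi,3))
def look(save=None,**k):
    I,D,c=grab("wrist",save); return blobs(I,D,c,**k)
E
python3 -m crank '[{"hand":1,"delta_pos":[0,0,3.1],"turn":-0.168},{"hand":1,"delta_pos":[0,0,3.1],"turn":-0.168},{"hand":1,"delta_pos":[0,0,3.1],"turn":-0.168},{"hand":1,"delta_pos":[0,0,3.1],"turn":-0.168},{"hand":1,"delta_pos":[0,0,3.1],"turn":-0.168},{"hand":1,"delta_pos":[0,0,3.1],"turn":-0.168},{"hand":1,"delta_pos":[0,0,3.1],"turn":-0.168},{"hand":1,"delta_pos":[0,0,3.1],"turn":-0.168}]'
python3 - <<'E'
from h import *
look(); to(425,172,12,4.486)
E
```

```text
time: 5.35
tcp_pos: [420.3, 220.1, 162.5]
ee_rot: [[-0.219, -0.976, 0.0], [-0.976, 0.219, 0.0], [-0.0, -0.0, -1.0]]
contact_force: [0.1, -0.1, -0.4]
grip_width: 85.3
grip_force: 0.0
[ 77   0  75 211] xy 522 124 top 58 size 145 2 ang(long axis) 85 [77 79 82]
[223 106  69  84] xy 426 172 top 52 size 62 51 ang(long axis) 77 [157 155 165]
[406 112 113 102] xy 273 219 top 52 size 62 52 ang(long axis) 48 [ 13 121 119]
[  1 213  37  12] xy 619 185 top 58 size 33 1 ang(long axis) -5 [83 84 87]
[275 216 105  82] xy 390 279 top 39 size 86 38 ang(long axis) -42 [183 177 185]
[425 261  88  67] xy 277 339 top 52 size 64 51 ang(long axis) -8 [ 15 207 206]
[199 344  16  31] xy 518 354 top 51 size 15 14 ang(long axis) -14 [129 125 131]
tcp [417.9 218.3 158.4] w 85.5 F [-1.1 -1.2 -3. ] t 5.4 q6 -1.04 | cm [ 4.28 -1.78 14.65] turn 0.007
```

```bash
python3 -m crank '[{"hand":1,"delta_pos":[2.3,-0.8,0],"turn":0},{"hand":1,"delta_pos":[2.3,-0.8,0],"turn":0},{"hand":1,"delta_pos":[0,0,4.5],"turn":0},{"hand":1,"delta_pos":[0,0,4.5],"turn":0},{"hand":1,"delta_pos":[0,0,3.6],"turn":0},{"hand":1,"delta_pos":[0,0,2.5],"turn":0},{"hand":1,"delta_pos":[0,0,0],"turn":0},{"hand":1,"delta_pos":[0,0,0],"turn":0}]'
python3 -m crank '[{"hand":-1,"delta_pos":[0,0,0],"turn":0},{"hand":-1,"delta_pos":[0,0,0],"turn":0},{"hand":-1,"delta_pos":[0,0,0],"turn":0},{"hand":-1,"delta_pos":[0,0,0],"turn":0},{"hand":-1,"delta_pos":[0,0,0],"turn":0},{"hand":-1,"delta_pos":[0,0,-1],"turn":0},{"hand":-1,"delta_pos":[0,0,-3],"turn":0},{"hand":-1,"delta_pos":[0,0,-5],"turn":0}]'
python3 - <<'E'
from h import *
for a in((-42,200),(-42,120),(42,200),(42,120)): print(a,F(*a).round(1))
to(*F(-42,202),250,4.627)
E
```

```text
time: 6.4
tcp_pos: [426.4, 172.3, 13.4]
ee_rot: [[-0.225, -0.974, 0.002], [-0.974, 0.225, 0.001], [-0.002, -0.001, -1.0]]
contact_force: [0.7, 0.6, 0.1]
grip_width: 85.5
grip_force: 0.0
time: 7.4
tcp_pos: [424.1, 170.5, 102.3]
ee_rot: [[-0.226, -0.974, -0.004], [-0.974, 0.226, -0.003], [0.004, 0.003, -1.0]]
contact_force: [0.6, 1.3, -2.3]
grip_width: 49.9
grip_force: 62.7
(-42, 200) [590.1 169.8]
(-42, 120) [583.3  90.1]
(42, 200) [673.8 162.7]
(42, 120) [667.  83.]
tcp [424.1 170.5 102.3] w 49.9 F [ 0.6  1.3 -2.3] t 7.4 q6 -0.97 | cm [ -3.82 -16.12 -14.84] turn -0.142
```

```bash
python3 -m crank '[{"hand":-1,"delta_pos":[0,0,-5],"turn":-0.142},{"hand":-1,"delta_pos":[0,0,-5],"turn":0},{"hand":-1,"delta_pos":[0,0,-5],"turn":0},{"hand":-1,"delta_pos":[-0.2,-5,0],"turn":0},{"hand":-1,"delta_pos":[-0.2,-5,0],"turn":0},{"hand":-1,"delta_pos":[-0.2,-5,0],"turn":0},{"hand":-1,"delta_pos":[-0.2,-5,0],"turn":0},{"hand":-1,"delta_pos":[-0.2,-5,0],"turn":0}]'
python3 -m crank '[{"hand":-1,"delta_pos":[0,0,0],"turn":0},{"hand":-1,"delta_pos":[0,0,0],"turn":0},{"hand":-1,"delta_pos":[0,0,0],"turn":0},{"hand":-1,"delta_pos":[0,0,0],"turn":0},{"hand":-1,"delta_pos":[0,0,0],"turn":0},{"hand":-1,"delta_pos":[0,0,0],"turn":0},{"hand":-1,"delta_pos":[0,0,0],"turn":0},{"hand":-1,"delta_pos":[0,0,0],"turn":0}]'
python3 - <<'E'
from h import *
to(*F(42,199),187,4.627)
I,D,c=grab("wrist","w2"); P=cloud("wrist",D,c); Z=P[...,2]
T=P[(Z>205)&(Z<245)]; xf=(T[:,:2]-O)@np.array([np.cos(YAW),np.sin(YAW)]); yf=(T[:,:2]-O)@np.array([-np.sin(YAW),np.cos(YAW)])
print(np.histogram(xf,bins=np.arange(-120,130,5)),np.histogram(yf[abs(xf)<90],bins=np.arange(60,260,5)))
E
```

```text
time: 8.4
tcp_pos: [676.3, 159.9, 252.0]
ee_rot: [[-0.085, -0.996, -0.001], [-0.996, 0.085, 0.0], [0.0, 0.001, -1.0]]
contact_force: [0.1, 0.9, -1.9]
grip_width: 49.7
grip_force: 66.1
time: 9.4
tcp_pos: [675.4, 160.3, 252.2]
ee_rot: [[-0.085, -0.996, -0.0], [-0.996, 0.085, -0.0], [0.0, 0.0, -1.0]]
contact_force: [0.0, -0.2, -1.8]
grip_width: 49.7
grip_force: 66.2
tcp [675.4 160.3 252.2] w 49.7 F [ 0.  -0.2 -1.8] t 9.4 q6 -0.55 | cm [-0.12  0.18  6.52] turn 0.0
(array([   0,    0,    0,    9, 4127, 2740,  154,  150,  157,  153,  148,
        148,  136,  122,  141,  155,  150,  144,   94,   43,    0,    0,
          0,    0,    0,    0,    0,    5,  268,  338,  334,  335,  346,
        325,  345,  346,  343,  132,    0,    0,    0, 1067, 3531,  547,
        178,    4,    0,    0,    0]), array([-120, -115, -110, -105, -100,  -95,  -90,  -85,  -80,  -75,  -70,
        -65,  -60,  -55,  -50,  -45,  -40,  -35,  -30,  -25,  -20,  -15,
        -10,   -5,    0,    5,   10,   15,   20,   25,   30,   35,   40,
         45,   50,   55,   60,   65,   70,   75,   80,   85,   90,   95,
        100,  105,  110,  115,  120,  125])) (array([   0,    0,    0,    0,    0,   20,   58,   57,   52,   53,   55,
         46,   50,   50,   48,   43,   43,   41,   41,   41,   41,  737,
       1015,  986,  532,   38,   31,   34,   33,   32,    7,    0,    0,
          0, 1416,  479,    0,    0,    0]), array([ 60,  65,  70,  75,  80,  85,  90,  95, 100, 105, 110, 115, 120,
       125, 130, 135, 140, 145, 150, 155, 160, 165, 170, 175, 180, 185,
       190, 195, 200, 205, 210, 215, 220, 225, 230, 235, 240, 245, 250,
       255]))
```

View pics/w2.png

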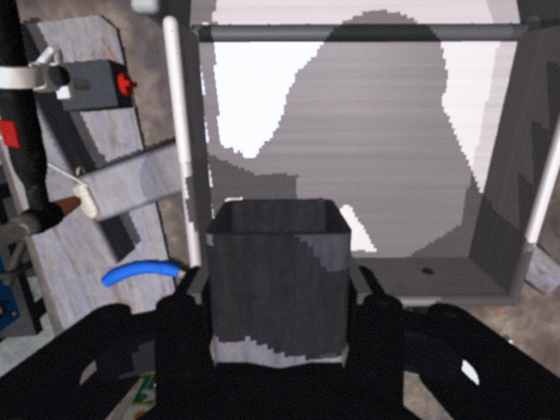

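w2: the held tube is at (280,285) over the empty tray, with the far wall on the left at x≈180 and the near wall at 530. Now I'll lower and release.

```bash
sed -i 's/O=np.array(\[615,-33.\])/O=np.array([612.5,-33.])/' h.py
python3 -m crank '[{"hand":-1,"delta_pos":[0,0.4,2.5],"turn":0},{"hand":-1,"delta_pos":[0,0,2.5],"turn":0},{"hand":-1,"delta_pos":[0,0,1.6],"turn":0},{"hand":-1,"delta_pos":[0,0,0],"turn":0},{"hand":0.5,"delta_pos":[0,0,0],"turn":0},{"hand":0.5,"delta_pos":[0,0,0],"turn":0},{"hand":0.5,"delta_pos":[0,0,0],"turn":0},{"hand":0.5,"delta_pos":[0,0,0],"turn":0}]'
python3 -m crank '[{"hand":0.5,"delta_pos":[0,0,-3],"turn":0},{"hand":0.5,"delta_pos":[0,0,-5],"turn":0},{"hand":0.5,"delta_pos":[0,0,-5],"turn":0},{"hand":1,"delta_pos":[0.2,5,0],"turn":0},{"hand":1,"delta_pos":[0.2,5,0],"turn":0},{"hand":1,"delta_pos":[0.2,5,0],"turn":0},{"hand":1,"delta_pos":[0.2,5,0],"turn":0},{"hand":1,"delta_pos":[0.2,5,0],"turn":0}]'
python3 - <<'E'
from h import *
P=look("w3",zr=(22,62),amin=400); to(390,279,160,5.53)
E
```

```text
time: 10.45
tcp_pos: [671.5, 160.6, 186.6]
ee_rot: [[-0.085, -0.996, 0.0], [-0.996, 0.085, 0.0], [-0.0, -0.0, -1.0]]
contact_force: [0.3, -0.1, -0.5]
grip_width: 64.0
grip_force: 0.0
time: 11.45
tcp_pos: [419.9, 171.7, 316.5]
ee_rot: [[-0.085, -0.996, 0.001], [-0.996, 0.085, 0.0], [-0.001, -0.001, -1.0]]
contact_force: [-0.6, 0.6, 0.9]
grip_width: 85.6
grip_force: 0.0
[183  65  17 137] xy 521 116 top 58 size 156 1 ang(long axis) 85 [46 47 49]
[364 169  65  63] xy 273 219 top 52 size 62 51 ang(long axis) 48 [ 21 182 179]
[275 220  65  57] xy 390 279 top 39 size 86 38 ang(long axis) -42 [127 122 129]
[208 299  43  53] xy 509 383 top 52 size 64 50 ang(long axis) 72 [143 139 151]
[ 56 396  44  24] xy 770 503 top 57 size 39 23 ang(long axis) -74 [48 61 61]
tcp [415.1 170.4 316.8] w 85.5 F [-6.  -2.1 -1.6] t 11.5 q6 -0.84 | cm [-10.6    3.38  15.7 ] turn -0.902
```

```bash
python3 -m crank '[{"hand":1,"delta_pos":[-5.2,2,0],"turn":0},{"hand":1,"delta_pos":[-5.2,2,0],"turn":0},{"hand":1,"delta_pos":[0,0,3.2],"turn":-0.154},{"hand":1,"delta_pos":[0,0,3.2],"turn":-0.154},{"hand":1,"delta_pos":[0,0,3.2],"turn":-0.154},{"hand":1,"delta_pos":[0,0,3.2],"turn":-0.154},{"hand":1,"delta_pos":[0,0,3.2],"turn":-0.154},{"hand":1,"delta_pos":[0,0,3.2],"turn":-0.153}]'
python3 - <<'E'
from h import *
P=look(amin=400); to(390,279,5,5.55)
E
```

```text
time: 12.5
tcp_pos: [390.7, 279.1, 123.7]
ee_rot: [[0.747, -0.665, 0.001], [-0.665, -0.747, 0.001], [0.0, -0.001, -1.0]]
contact_force: [-0.4, -0.2, 0.9]
grip_width: 85.4
grip_force: 0.0
[  0 138 121 106] xy 509 384 top 52 size 64 51 ang(long axis) 72 [196 192 205]
[253 156  55 118] xy 390 280 top 39 size 85 38 ang(long axis) -43 [148 143 151]
[398 241 103  77] xy 273 220 top 52 size 63 51 ang(long axis) 48 [ 12 135 132]
[269 312  92  64] xy 284 339 top 52 size 51 50 ang(long axis) -9 [ 14 171 169]
tcp [388.5 276.8 119.6] w 85.6 F [-1.9 -1.  -3.1] t 12.55 q6 -0.11 | cm [-0.03 -0.36 11.46] turn 0.007
```

```bash
python3 -m crank '[{"hand":1,"delta_pos":[0,0,4],"turn":0},{"hand":1,"delta_pos":[0,0,4],"turn":0},{"hand":1,"delta_pos":[0,0,2.5],"turn":0},{"hand":1,"delta_pos":[0,0,1.3],"turn":0},{"hand":1,"delta_pos":[0,0,0],"turn":0},{"hand":-1,"delta_pos":[0,0,0],"turn":0},{"hand":-1,"delta_pos":[0,0,0],"turn":0},{"hand":-1,"delta_pos":[0,0,0],"turn":0}]'
python3 -m crank '[{"hand":-1,"delta_pos":[0,0,0],"turn":0},{"hand":-1,"delta_pos":[0,0,0],"turn":0},{"hand":-1,"delta_pos":[0,0,-1],"turn":0},{"hand":-1,"delta_pos":[0,0,-3],"turn":0},{"hand":-1,"delta_pos":[0,0,-5],"turn":0},{"hand":-1,"delta_pos":[0,0,-5],"turn":0},{"hand":-1,"delta_pos":[0,0,-6],"turn":0.154},{"hand":-1,"delta_pos":[0,0,-6],"turn":0.154}]'
python3 -m crank '[{"hand":-1,"delta_pos":[0,0,0],"turn":0.154},{"hand":-1,"delta_pos":[0,0,0],"turn":0.154},{"hand":-1,"delta_pos":[0,0,0],"turn":0.154},{"hand":-1,"delta_pos":[0,0,0],"turn":0.153},{"hand":-1,"delta_pos":[0,0,0],"turn":0},{"hand":-1,"delta_pos":[0,0,0],"turn":0},{"hand":-1,"delta_pos":[0,0,0],"turn":0},{"hand":-1,"delta_pos":[0,0,0],"turn":0}]'
python3 - <<'E'
from h import *
to(*F(-40,189),250,4.627)
E
```

```text
time: 13.55
tcp_pos: [390.9, 279.6, 7.4]
ee_rot: [[0.743, -0.669, 0.001], [-0.669, -0.743, 0.002], [-0.0, -0.002, -1.0]]
contact_force: [-0.2, 0.9, -2.7]
grip_width: 36.9
grip_force: 61.0
time: 14.55
tcp_pos: [389.6, 278.1, 268.1]
ee_rot: [[0.501, -0.865, -0.001], [-0.865, -0.501, -0.0], [-0.0, 0.001, -1.0]]
contact_force: [0.5, 1.7, -2.5]
grip_width: 37.0
grip_force: 61.0
time: 15.55
tcp_pos: [390.4, 278.9, 266.3]
ee_rot: [[-0.084, -0.996, -0.0], [-0.996, 0.084, -0.0], [0.0, 0.0, -1.0]]
contact_force: [0.7, -0.4, -2.4]
grip_width: 37.3
grip_force: 60.9
tcp [390.4 278.9 266.3] w 37.3 F [ 0.7 -0.4 -2.4] t 15.55 q6 -1.04 | cm [ 10.31 -20.77   1.63] turn 0.001
```

```bash
python3 -m crank '[{"hand":-1,"delta_pos":[2.58,-5.2,0],"turn":0},{"hand":-1,"delta_pos":[2.58,-5.2,0],"turn":0},{"hand":-1,"delta_pos":[2.58,-5.2,0],"turn":0},{"hand":-1,"delta_pos":[2.58,-5.2,0],"turn":0},{"hand":-1,"delta_pos":[0,0,0],"turn":0},{"hand":-1,"delta_pos":[0,0,3.5],"turn":0},{"hand":-1,"delta_pos":[0,0,3],"turn":0},{"hand":-1,"delta_pos":[0,0,2],"turn":0}]'
python3 -m crank '[{"hand":-1,"delta_pos":[0,0,0],"turn":0},{"hand":0.25,"delta_pos":[0,0,0],"turn":0},{"hand":0.25,"delta_pos":[0,0,0],"turn":0},{"hand":0.25,"delta_pos":[0,0,0],"turn":0},{"hand":0.25,"delta_pos":[0,0,0],"turn":0},{"hand":0.25,"delta_pos":[0,0,-3],"turn":0},{"hand":0.25,"delta_pos":[0,0,-5],"turn":0},{"hand":0.25,"delta_pos":[0,0,-5],"turn":0}]'
python3 - <<'E'
from h import *
grab("wrist","w4"); to(509,384,160,4.398)
E
```

```text
time: 16.55
tcp_pos: [588.8, 155.3, 183.6]
ee_rot: [[-0.082, -0.997, -0.0], [-0.997, 0.082, -0.007], [0.007, -0.001, -1.0]]
contact_force: [-0.3, -8.8, 8.6]
grip_width: 37.0
grip_force: 64.9
time: 17.55
tcp_pos: [588.8, 158.5, 312.6]
ee_rot: [[-0.085, -0.996, -0.0], [-0.996, 0.085, -0.0], [0.0, 0.0, -1.0]]
contact_force: [0.7, 0.5, 0.4]
grip_width: 53.5
grip_force: 0.0
tcp [591.9 158.8 321.4] w 53.2 F [ 1.9 -1.   6.5] t 17.6 q6 -0.61 | cm [-21.67  10.37  16.1 ] turn 0.23
```

View pics/w4.png

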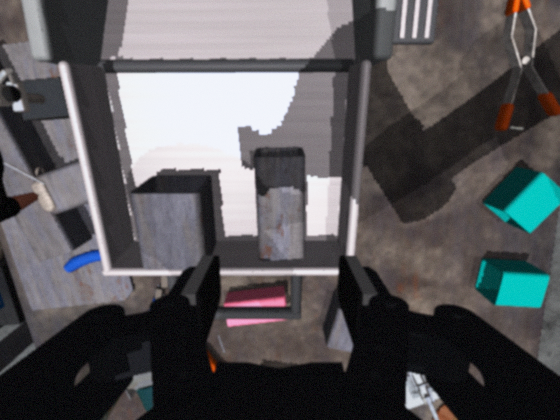

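w4: the 51 mm tube at (175,220) and the 38 mm tube at (282,205) lie flat in the tray. Next is C.

```bash
python3 -m crank '[{"hand":1,"delta_pos":[-5.4,2.45,0],"turn":0},{"hand":1,"delta_pos":[-5.4,2.45,0],"turn":0},{"hand":1,"delta_pos":[-5.4,2.45,0],"turn":0},{"hand":1,"delta_pos":[-5.4,2.45,0],"turn":0},{"hand":1,"delta_pos":[0,0,4],"turn":0.115},{"hand":1,"delta_pos":[0,0,4],"turn":0.114},{"hand":1,"delta_pos":[0,0,4],"turn":0},{"hand":1,"delta_pos":[0,0,4],"turn":0}]'
python3 - <<'E'
from h import *
to(509,384,12,4.398); P=look(amin=400)
E
```

```text
time: 18.6
tcp_pos: [509.5, 382.2, 150.0]
ee_rot: [[-0.309, -0.951, 0.0], [-0.951, 0.309, 0.0], [-0.0, -0.0, -1.0]]
contact_force: [0.5, 0.2, 0.1]
grip_width: 85.3
grip_force: 0.0
tcp [509.5 382.2 150. ] w 85.3 F [0.5 0.2 0.1] t 18.6 q6 -1.21 | cm [-0.15  0.1  13.8 ] turn 0.001
[516  14  44  85] xy 304 336 top 52 size 51 14 ang(long axis) 85 [ 11 117 114]
[246 167  68  86] xy 509 384 top 52 size 63 51 ang(long axis) 72 [166 163 176]
[ 55 176 121  80] xy 638 350 top 39 size 87 38 ang(long axis) 3 [249 203 230]
[382 221  37  55] xy 423 436 top 52 size 7 7 ang(long axis) -30 [197 202 213]
[418 240  51  75] xy 396 490 top 47 size 55 9 ang(long axis) -77 [185 188 198]
[162 329 132  50] xy 591 496 top 51 size 110 28 ang(long axis) -13 [150  38  32]
[ 56 397  44  23] xy 755 510 top 45 size 26 11 ang(long axis) -78 [73 75 71]
```

```bash
python3 -m crank '[{"hand":1,"delta_pos":[-0.15,0.1,4.5],"turn":0},{"hand":1,"delta_pos":[0,0,4.5],"turn":0},{"hand":1,"delta_pos":[0,0,3],"turn":0},{"hand":1,"delta_pos":[0,0,1.8],"turn":0},{"hand":1,"delta_pos":[0,0,0],"turn":0},{"hand":-1,"delta_pos":[0,0,0],"turn":0},{"hand":-1,"delta_pos":[0,0,0],"turn":0},{"hand":-1,"delta_pos":[0,0,0],"turn":0}]'
python3 -m crank '[{"hand":-1,"delta_pos":[0,0,0],"turn":0},{"hand":-1,"delta_pos":[0,0,-1],"turn":0},{"hand":-1,"delta_pos":[0,0,-3],"turn":0},{"hand":-1,"delta_pos":[0,0,-5],"turn":0},{"hand":-1,"delta_pos":[0,0,-5],"turn":0},{"hand":-1,"delta_pos":[0,0,-6],"turn":-0.115},{"hand":-1,"delta_pos":[0,0,-6],"turn":-0.115},{"hand":-1,"delta_pos":[0,0,0],"turn":0}]'
python3 - <<'E'
from h import *
to(*F(40,130),272,4.627)
E
```

```text
time: 19.65
tcp_pos: [509.9, 384.7, 15.2]
ee_rot: [[-0.308, -0.951, 0.002], [-0.951, 0.308, 0.002], [-0.003, -0.001, -1.0]]
contact_force: [-0.7, 0.5, 5.7]
grip_width: 49.9
grip_force: 64.1
time: 20.65
tcp_pos: [510.9, 385.0, 280.1]
ee_rot: [[-0.083, -0.996, 0.009], [-0.996, 0.084, 0.009], [-0.009, -0.008, -1.0]]
contact_force: [0.5, 0.9, -3.0]
grip_width: 50.0
grip_force: 63.6
tcp [510.9 385.  280.1] w 50.0 F [ 0.5  0.9 -3. ] t 20.65 q6 -0.98 | cm [ 27.82 -17.63   0.69] turn 0.002
```

```bash
python3 -m crank '[{"hand":-1,"delta_pos":[4.64,-2.94,0],"turn":0},{"hand":-1,"delta_pos":[4.64,-2.94,0],"turn":0},{"hand":-1,"delta_pos":[4.64,-2.94,0],"turn":0},{"hand":-1,"delta_pos":[4.64,-2.94,0],"turn":0},{"hand":-1,"delta_pos":[4.64,-2.94,0],"turn":0},{"hand":-1,"delta_pos":[4.64,-2.94,0],"turn":0},{"hand":-1,"delta_pos":[0,0,0],"turn":0},{"hand":-1,"delta_pos":[0,0,0],"turn":0}]'
python3 - <<'E'
from h import *
to(*F(40,130),192,4.627)
E
```

```text
time: 21.65
tcp_pos: [660.8, 91.3, 271.6]
ee_rot: [[-0.085, -0.996, -0.003], [-0.996, 0.085, -0.0], [0.001, 0.003, -1.0]]
contact_force: [-0.3, 1.5, -2.0]
grip_width: 49.8
grip_force: 63.5
tcp [660.8  91.3 271.6] w 49.8 F [-0.3  1.5 -2. ] t 21.65 q6 -0.46 | cm [-0.21 -0.27  7.96] turn 0.0
```

```bash
python3 -m crank '[{"hand":-1,"delta_pos":[-0.1,0,3],"turn":0},{"hand":-1,"delta_pos":[0,0,3],"turn":0},{"hand":-1,"delta_pos":[0,0,2],"turn":0},{"hand":-1,"delta_pos":[0,0,0],"turn":0},{"hand":0.5,"delta_pos":[0,0,0],"turn":0},{"hand":0.5,"delta_pos":[0,0,0],"turn":0},{"hand":0.5,"delta_pos":[0,0,0],"turn":0},{"hand":0.5,"delta_pos":[0,0,0],"turn":0}]'
python3 -m crank '[{"hand":0.5,"delta_pos":[0,0,-4],"turn":0},{"hand":0.5,"delta_pos":[0,0,-6],"turn":0},{"hand":0.5,"delta_pos":[0,0,-6],"turn":0},{"hand":1,"delta_pos":[0,5,0],"turn":0},{"hand":1,"delta_pos":[0,5,0],"turn":0},{"hand":1,"delta_pos":[0,5,0],"turn":0},{"hand":1,"delta_pos":[0,4,0],"turn":0},{"hand":1,"delta_pos":[0,0,0],"turn":0}]'
python3 - <<'E'
from h import *
grab("wrist","w5"); to(473,-417,350,5.009)
E
```

```text
time: 22.65
tcp_pos: [661.7, 92.4, 193.5]
ee_rot: [[-0.084, -0.996, 0.0], [-0.996, 0.084, 0.0], [-0.0, -0.0, -1.0]]
contact_force: [0.7, -0.2, -0.0]
grip_width: 64.2
grip_force: 0.0
time: 23.65
tcp_pos: [470.4, 108.2, 354.8]
ee_rot: [[-0.082, -0.997, 0.002], [-0.997, 0.082, 0.002], [-0.002, -0.002, -1.0]]
contact_force: [0.3, 0.0, -0.0]
grip_width: 85.2
grip_force: 0.0
tcp [471.7 108.4 354.4] w 85.6 F [0.6 0.2 0.8] t 23.7 q6 -0.65 | cm [52.35 -4.49  0.38] turn -0.38
```

View pics/w5.png

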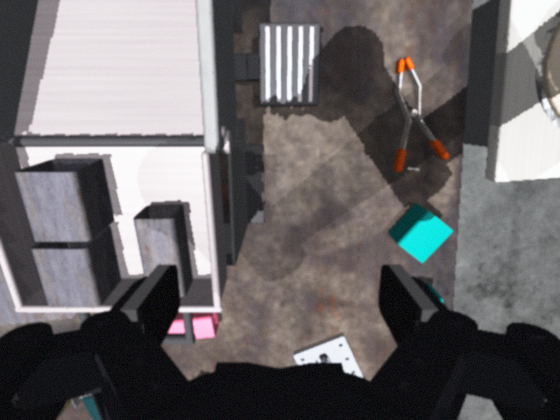

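w5: three offcuts are in the tray at (65,200), (70,270) and (165,250). Now the right-hand piece E.

```bash
python3 -m crank '[{"hand":1,"delta_pos":[5.8,-0.5,0],"turn":0},{"hand":1,"delta_pos":[5.8,-0.5,0],"turn":0},{"hand":1,"delta_pos":[5.8,-0.5,0],"turn":0},{"hand":1,"delta_pos":[5.8,-0.5,0],"turn":0},{"hand":1,"delta_pos":[5.8,-0.5,0],"turn":0},{"hand":1,"delta_pos":[5.8,-0.5,0],"turn":0},{"hand":1,"delta_pos":[5.8,-0.5,0],"turn":0},{"hand":1,"delta_pos":[5.8,-0.5,0],"turn":0}]'
python3 -m crank '[{"hand":1,"delta_pos":[5.8,-0.5,0],"turn":0},{"hand":1,"delta_pos":[0,0,4],"turn":-0.127},{"hand":1,"delta_pos":[0,0,4],"turn":-0.127},{"hand":1,"delta_pos":[0,0,4],"turn":-0.127},{"hand":1,"delta_pos":[0,0,4],"turn":0},{"hand":1,"delta_pos":[0,0,3],"turn":0},{"hand":1,"delta_pos":[0,0,0],"turn":0},{"hand":1,"delta_pos":[0,0,0],"turn":0}]'
python3 - <<'E'
from h import *
P=look("w6",zr=(8,62),amin=300); to(473,-417,12,5.009)
E
```

```text
time: 24.7
tcp_pos: [473.7, -360.3, 352.6]
ee_rot: [[-0.085, -0.996, -0.0], [-0.996, 0.085, 0.0], [0.0, 0.0, -1.0]]
contact_force: [1.7, -0.0, 0.7]
grip_width: 85.1
grip_force: 0.0
time: 25.7
tcp_pos: [474.3, -416.7, 164.3]
ee_rot: [[0.293, -0.956, 0.001], [-0.956, -0.293, -0.002], [0.002, -0.001, -1.0]]
contact_force: [-0.3, 0.9, -0.3]
grip_width: 85.4
grip_force: 0.0
[ 75  23  93 128] xy 609 -470 top 58 size 91 18 ang(long axis) -52 [67 17 18]
[423 135 103 120] xy 325 -485 top 41 size 67 67 ang(long axis) 49 [156 150 144]
[257 151  46 103] xy 473 -415 top 39 size 85 38 ang(long axis) -73 [86 83 89]
[  0 205 244 106] xy 584 -333 top 52 size 209 6 ang(long axis) -5 [84 80 83]
[  0 236  20 100] xy 697 -286 top 29 size 66 2 ang(long axis) 85 [82 78 82]
[466 271  33  58] xy 254 -376 top 19 size 59 18 ang(long axis) -81 [228 212  53]
[205 315  27  58] xy 488 -285 top 61 size 63 1 ang(long axis) 85 [123 117 121]
[354 345  36  35] xy 329 -273 top 11 size 41 21 ang(long axis) 72 [117 113 118]
[ 56 399  44  21] xy 609 -132 top 28 size 36 4 ang(long axis) -3 [78 74 78]
tcp [ 474.4 -416.6  164.9] w 85.5 F [0.1 0.8 0.4] t 25.75 q6 0.76 | cm [-0.04  0.18 15.29] turn 0.0
```

View pics/w6.png

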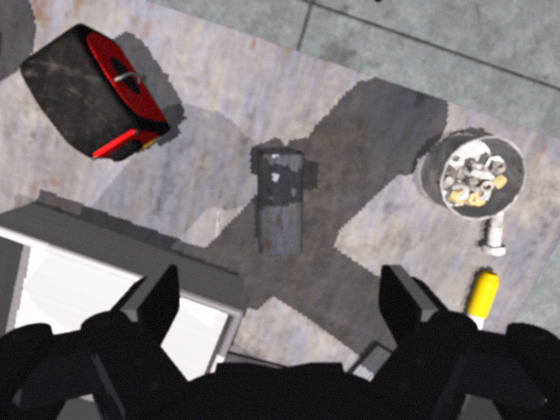

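w6: one clean grey 38×85 tube at (280,200), standing clear of the tape and the bin. Grasping it.

```bash
python3 -m crank '[{"hand":1,"delta_pos":[-0.2,0.1,5],"turn":0},{"hand":1,"delta_pos":[0,0,5],"turn":0},{"hand":1,"delta_pos":[0,0,3.5],"turn":0},{"hand":1,"delta_pos":[0,0,2.2],"turn":0},{"hand":1,"delta_pos":[0,0,0],"turn":0},{"hand":-1,"delta_pos":[0,0,0],"turn":0},{"hand":-1,"delta_pos":[0,0,0],"turn":0},{"hand":-1,"delta_pos":[0,0,0],"turn":0}]'
python3 -m crank '[{"hand":-1,"delta_pos":[0,0,0],"turn":0},{"hand":-1,"delta_pos":[0,0,0],"turn":0},{"hand":-1,"delta_pos":[0,0,-1],"turn":0},{"hand":-1,"delta_pos":[0,0,-4],"turn":0},{"hand":-1,"delta_pos":[0,0,-6],"turn":0},{"hand":-1,"delta_pos":[0,0,-6],"turn":0},{"hand":-1,"delta_pos":[0,0,-6],"turn":0},{"hand":-1,"delta_pos":[0,0,-6],"turn":0}]'
python3 - <<'E'
from h import *
to(480,106,294,4.627)
E
```

```text
time: 26.75
tcp_pos: [472.9, -414.4, 8.1]
ee_rot: [[0.293, -0.956, 0.003], [-0.956, -0.293, -0.002], [0.002, -0.002, -1.0]]
contact_force: [1.9, -0.7, -1.2]
grip_width: 37.2
grip_force: 61.0
time: 27.75
tcp_pos: [471.0, -413.2, 298.0]
ee_rot: [[0.292, -0.956, -0.001], [-0.956, -0.292, 0.001], [-0.001, 0.0, -1.0]]
contact_force: [1.4, -0.5, -2.1]
grip_width: 36.8
grip_force: 61.0
tcp [ 471.  -413.2  298. ] w 36.8 F [ 1.4 -0.5 -2.1] t 27.75 q6 0.76 | cm [-49.39 -16.05   0.46] turn 0.382
```

```bash
python3 -m crank '[{"hand":-1,"delta_pos":[-5.83,-1.9,0],"turn":0},{"hand":-1,"delta_pos":[-5.83,-1.9,0],"turn":0},{"hand":-1,"delta_pos":[-5.83,-1.9,0],"turn":0},{"hand":-1,"delta_pos":[-5.83,-1.9,0],"turn":0},{"hand":-1,"delta_pos":[-5.83,-1.9,0],"turn":0},{"hand":-1,"delta_pos":[-5.83,-1.9,0],"turn":0},{"hand":-1,"delta_pos":[-5.83,-1.9,0],"turn":0},{"hand":-1,"delta_pos":[-5.83,-1.9,0],"turn":0}]'
python3 -m crank '[{"hand":-1,"delta_pos":[0,0,0],"turn":-0.149},{"hand":-1,"delta_pos":[0,0,0],"turn":-0.149},{"hand":-1,"delta_pos":[0,0,0],"turn":-0.149},{"hand":-1,"delta_pos":[0,0,0],"turn":-0.149},{"hand":-1,"delta_pos":[0,0,0],"turn":-0.149},{"hand":-1,"delta_pos":[0,0,0],"turn":-0.149},{"hand":-1,"delta_pos":[0,0,0],"turn":-0.149},{"hand":-1,"delta_pos":[0,0,0],"turn":-0.149}]'
python3 - <<'E'
from h import *
to(*F(-40,108),270,6.198)
E
```

```text
time: 28.75
tcp_pos: [479.6, 78.3, 296.3]
ee_rot: [[0.293, -0.956, -0.001], [-0.956, -0.293, 0.0], [-0.0, 0.001, -1.0]]
contact_force: [1.0, -0.3, -2.4]
grip_width: 37.0
grip_force: 61.0
time: 29.75
tcp_pos: [479.8, 76.3, 295.9]
ee_rot: [[0.997, -0.077, -0.002], [-0.077, -0.997, -0.0], [-0.002, 0.0, -1.0]]
contact_force: [0.1, -0.7, -1.9]
grip_width: 37.0
grip_force: 60.9
tcp [479.8  76.3 295.9] w 37.0 F [ 0.1 -0.7 -1.9] t 29.75 q6 1.00 | cm [10.16 -0.96  2.57] turn 0.008
```

```bash
python3 -m crank '[{"hand":-1,"delta_pos":[5.1,-0.3,0],"turn":0.008},{"hand":-1,"delta_pos":[5.1,-0.25,0],"turn":0},{"hand":-1,"delta_pos":[0,0,0],"turn":0},{"hand":-1,"delta_pos":[0,0,4],"turn":0},{"hand":-1,"delta_pos":[0,0,3.5],"turn":0},{"hand":-1,"delta_pos":[0,0,1],"turn":0},{"hand":-1,"delta_pos":[0,0,1],"turn":0},{"hand":-1,"delta_pos":[0,0,0],"turn":0}]'
python3 - <<'E'
from h import *
to(*F(-40,104),196,6.198)
E
```

```text
time: 30.75
tcp_pos: [582.8, 73.4, 201.8]
ee_rot: [[0.996, -0.089, 0.001], [-0.089, -0.996, 0.0], [0.001, -0.0, -1.0]]
contact_force: [-0.7, -0.2, -1.3]
grip_width: 37.3
grip_force: 60.9
tcp [582.8  73.4 201.8] w 37.3 F [-0.7 -0.2 -1.3] t 30.75 q6 1.08 | cm [-0.14 -0.05  0.58] turn -0.004
```

```bash
python3 -m crank '[{"hand":-1,"delta_pos":[0,0,0.8],"turn":0},{"hand":-1,"delta_pos":[0,0,0],"turn":0},{"hand":0.1,"delta_pos":[0,0,0],"turn":0},{"hand":0.1,"delta_pos":[0,0,0],"turn":0},{"hand":0.1,"delta_pos":[0,0,0],"turn":0},{"hand":0.1,"delta_pos":[0,0,-2],"turn":0},{"hand":0.1,"delta_pos":[0,0,-5],"turn":0},{"hand":0.1,"delta_pos":[0,0,-6],"turn":0}]'
python3 -m crank '[{"hand":0.1,"delta_pos":[-5,-5,0],"turn":0},{"hand":0.1,"delta_pos":[-4,-5,0],"turn":0},{"hand":1,"delta_pos":[-3,-5,0],"turn":0},{"hand":1,"delta_pos":[0,-5,0],"turn":0},{"hand":1,"delta_pos":[0,0,0],"turn":0},{"hand":1,"delta_pos":[0,0,0],"turn":0},{"hand":1,"delta_pos":[0,0,0],"turn":0},{"hand":1,"delta_pos":[0,0,0],"turn":0}]'
python3 - <<'E'
from h import *
I,D,c=grab("wrist","w7"); blobs(I,D,c); P=cloud("wrist",D,c);Z=P[...,2]
to(*F(0,297),230,6.198)
yf=(P[...,:2]-O)@np.array([-np.sin(YAW),np.cos(YAW)]); xf=(P[...,:2]-O)@np.array([np.cos(YAW),np.sin(YAW)])
m=(D>0)&(Z>165)&(Z<200)&(yf>280)&(yf<315)&(abs(xf)<75); T=P[m]; print("bar",len(T),cv2.minAreaRect(T[:,:2].astype(np.float32)),np.percentile(T[:,2],[50,95]),np.percentile(yf[m],[5,50,95]),np.percentile(xf[m],[2,98]))
E
```

```text
time: 31.75
tcp_pos: [582.3, 73.1, 324.0]
ee_rot: [[0.996, -0.09, -0.002], [-0.09, -0.996, -0.001], [-0.002, 0.001, -1.0]]
contact_force: [1.3, 0.9, 0.0]
grip_width: 47.1
grip_force: 0.0
time: 32.75
tcp_pos: [487.5, 274.8, 323.6]
ee_rot: [[0.996, -0.091, 0.0], [-0.091, -0.996, 0.0], [0.0, -0.0, -1.0]]
contact_force: [-0.1, -0.9, 1.1]
grip_width: 85.4
grip_force: 0.0
[64  0 40 24] xy 703 486 top 29 size 46 23 ang(long axis) -63 [237 108  26]
[339   0   8  75] xy 634 189 top 58 size 75 1 ang(long axis) -5 [62 63 65]
[181   9  46  84] xy 639 351 top 39 size 85 38 ang(long axis) 3 [242 212 231]
[  0  35 106 118] xy 606 539 top 52 size 117 115 ang(long axis) -14 [218 108  99]
[ 31 236 117  62] xy 376 568 top 57 size 124 14 ang(long axis) -70 [177 113 116]
[  0 286  37  26] xy 342 656 top 51 size 47 12 ang(long axis) 58 [155 157 160]
[302 289  57  55] xy 273 220 top 52 size 63 51 ang(long axis) 47 [  9 108 105]
[229 299  37  46] xy 278 340 top 52 size 64 51 ang(long axis) -9 [ 14 180 176]
[458 408  41  12] xy 62 -9 top 36 size 65 11 ang(long axis) 82 [97 90 82]
tcp [487.5 274.9 323.6] w 85.2 F [0.3 0.2 0.3] t 32.8 q6 0.68 | cm [15.07 -0.17  9.36] turn -0.006
bar 1556 ((608.5462036132812, 259.4317932128906), (21.547985076904297, 63.28694534301758), 85.6014404296875) [184.02550112 185.7974914 ] [284.12824662 295.05814868 301.15521239] [-59.6360455    1.23228089]
```

View pics/w7.png

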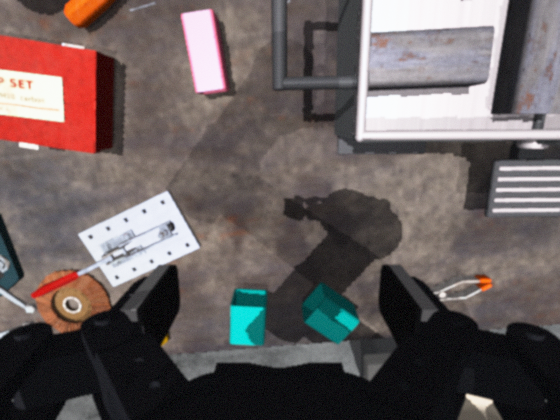

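w7: B is at (430,55) and E at (530,60) in the tray; the bar is at (280,40), with bar yf≈295.5 and z≈180. Next I'll go above the bar, re-measure, and check the tray contents with the scene camera.

```bash
python3 -m crank '[{"hand":0,"delta_pos":[5,0,0],"turn":0},{"hand":0,"delta_pos":[5,0,0],"turn":0},{"hand":0,"delta_pos":[5,-0.1,0],"turn":-0.006},{"hand":0,"delta_pos":[0,0,4],"turn":0},{"hand":0,"delta_pos":[0,0,4],"turn":0},{"hand":0,"delta_pos":[0,0,0],"turn":0},{"hand":0,"delta_pos":[0,0,0],"turn":0},{"hand":0,"delta_pos":[0,0,0],"turn":0}]'
python3 - <<'E'
from h import *
I,D,c=grab("wrist","w8"); P=cloud("wrist",D,c);Z=P[...,2]
to(*F(0,296),161,6.198)
yf=(P[...,:2]-O)@np.array([-np.sin(YAW),np.cos(YAW)]); xf=(P[...,:2]-O)@np.array([np.cos(YAW),np.sin(YAW)])
m=(D>0)&(Z>170)&(Z<200)&(yf>275)&(yf<315)&(abs(xf)<48); T=P[m]; print("bar",len(T),np.percentile(T[:,2],[50,95]),np.percentile(yf[m],[3,50,97]),np.percentile(xf[m],[2,98]))
I,D,c=grab("scene"); a=I[130:240,200:340]; cv2.imwrite("pics/s2.png",cv2.resize(a[...,::-1],(700,550),interpolation=cv2.INTER_CUBIC))
th=np.linspace(0,1.04,17)+.01; y=217*np.cos(th);z=217*np.sin(th); print(np.c_[-np.diff(y)/10,-np.diff(z)/10].round(2).tolist())
E
```

```text
time: 33.8
tcp_pos: [637.7, 263.7, 246.2]
ee_rot: [[0.997, -0.083, 0.004], [-0.083, -0.997, 0.002], [0.004, -0.003, -1.0]]
contact_force: [-0.4, -0.2, 0.2]
grip_width: 42.6
grip_force: 0.0
tcp [637.5 263.7 245.9] w 42.9 F [ 0.5  0.4 -0.1] t 33.85 q6 0.86 | cm [0.   0.2  8.49] turn 0.002
bar 2591 [184.11812838 185.64239096] [290.47595022 296.07495086 301.74663863] [-45.78237038  46.48596889]
[[0.06, -1.41], [0.15, -1.4], [0.24, -1.39], [0.33, -1.37], [0.42, -1.35], [0.51, -1.32], [0.59, -1.28], [0.67, -1.24], [0.75, -1.19], [0.83, -1.14], [0.9, -1.09], [0.97, -1.02], [1.03, -0.96], [1.09, -0.89], [1.15, -0.82], [1.2, -0.74]]
```

View pics/s2.png

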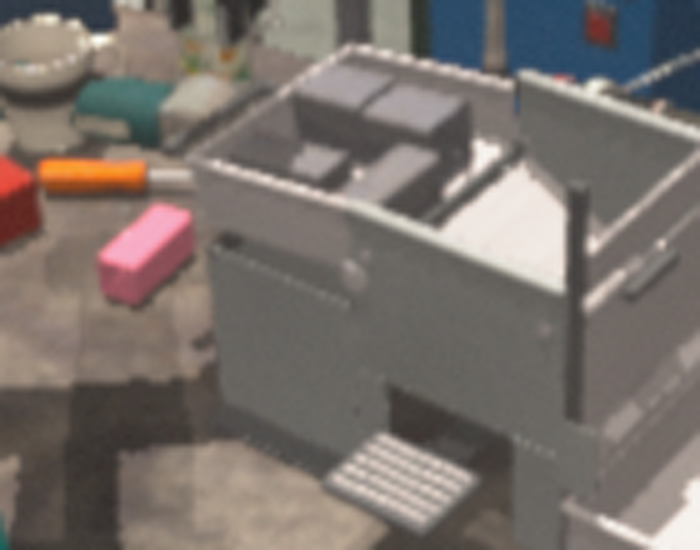

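The scene crop shows all four offcuts in the tray: (345,85), (415,105), (320,160) and (395,180). Now I'll pinch the bar.

```bash
python3 -m crank '[{"hand":0,"delta_pos":[0,0.2,3],"turn":0},{"hand":0,"delta_pos":[0,0,3],"turn":0},{"hand":0,"delta_pos":[0,0,2.4],"turn":0},{"hand":0,"delta_pos":[0,0,0],"turn":0},{"hand":-1,"delta_pos":[0,0,0],"turn":0},{"hand":-1,"delta_pos":[0,0,0],"turn":0},{"hand":-1,"delta_pos":[0,0,0],"turn":0},{"hand":-1,"delta_pos":[0,0,0],"turn":0}]'
```

```text
time: 34.9
tcp_pos: [637.5, 261.2, 161.5]
ee_rot: [[0.997, -0.083, 0.003], [-0.083, -0.997, 0.001], [0.003, -0.001, -1.0]]
contact_force: [-0.6, -2.0, 5.8]
grip_width: 10.2
grip_force: 58.7
```

Gripped (10.2 mm opening on the 12 mm bar). Now I'll lift along the arc.

```bash
python3 -m crank '[{"hand":-1,"delta_pos":[0,0.06,-1.41],"turn":0},{"hand":-1,"delta_pos":[0,0.15,-1.4],"turn":0},{"hand":-1,"delta_pos":[0,0.24,-1.39],"turn":0},{"hand":-1,"delta_pos":[0,0.33,-1.37],"turn":0},{"hand":-1,"delta_pos":[0,0.42,-1.35],"turn":0},{"hand":-1,"delta_pos":[0,0.51,-1.32],"turn":0},{"hand":-1,"delta_pos":[0,0.59,-1.28],"turn":0},{"hand":-1,"delta_pos":[0,0.67,-1.24],"turn":0}]'
```

```text
time: 35.9
tcp_pos: [635.2, 234.9, 266.2]
ee_rot: [[0.997, -0.083, 0.003], [-0.083, -0.997, 0.007], [0.003, -0.007, -1.0]]
contact_force: [3.8, 5.1, -3.5]
grip_width: 9.4
grip_force: 58.4
```

```bash
python3 -m crank '[{"hand":-1,"delta_pos":[0,0.75,-1.19],"turn":0},{"hand":-1,"delta_pos":[0,0.83,-1.14],"turn":0},{"hand":-1,"delta_pos":[0,0.9,-1.09],"turn":0},{"hand":-1,"delta_pos":[0,0.97,-1.02],"turn":0},{"hand":-1,"delta_pos":[0,1.03,-0.96],"turn":0},{"hand":-1,"delta_pos":[0,1.09,-0.89],"turn":0},{"hand":-1,"delta_pos":[0,1.15,-0.82],"turn":0},{"hand":-1,"delta_pos":[0,1.2,-0.74],"turn":0}]'
python3 - <<'E'
from h import *
to(*F(0,190),350,6.198)
I,D,c=grab("scene"); a=I[90:240,200:380]; cv2.imwrite("pics/s3.png",cv2.resize(a[...,::-1],(720,600),interpolation=cv2.INTER_CUBIC))
E
```

```text
time: 36.9
tcp_pos: [629.0, 157.3, 349.5]
ee_rot: [[0.997, -0.08, 0.01], [-0.081, -0.997, 0.01], [0.009, -0.011, -1.0]]
contact_force: [-0.0, 10.0, 6.9]
grip_width: 9.5
grip_force: 58.5
tcp [629.  157.3 349.5] w 9.5 F [-0.  10.   6.9] t 36.9 q6 1.00 | cm [-0.03  0.1  -0.06] turn 0.005
```

View pics/s3.png

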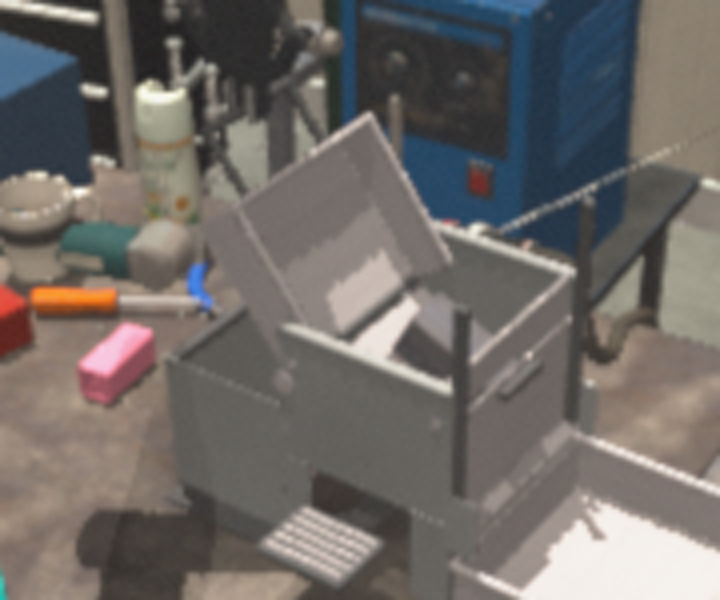

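s3: the tray is tipped and its floor is empty. One tube is visible in the hopper at (450,340); the others are hidden by the hopper's near wall. I'll hold briefly, then lower along the reverse arc.

```bash
python3 -m crank '[{"hand":-1,"delta_pos":[0,0,0],"turn":0},{"hand":-1,"delta_pos":[0,0,0],"turn":0},{"hand":-1,"delta_pos":[0,0,0],"turn":0},{"hand":-1,"delta_pos":[0,0,0],"turn":0},{"hand":-1,"delta_pos":[0,0,0],"turn":0},{"hand":-1,"delta_pos":[0,0,0],"turn":0},{"hand":-1,"delta_pos":[0,0,0],"turn":0},{"hand":-1,"delta_pos":[0,0,0],"turn":0}]'
python3 -m crank '[{"hand":-1,"delta_pos":[0,-1.2,0.74],"turn":0},{"hand":-1,"delta_pos":[0,-1.15,0.82],"turn":0},{"hand":-1,"delta_pos":[0,-1.09,0.89],"turn":0},{"hand":-1,"delta_pos":[0,-1.03,0.96],"turn":0},{"hand":-1,"delta_pos":[0,-0.97,1.02],"turn":0},{"hand":-1,"delta_pos":[0,-0.9,1.09],"turn":0},{"hand":-1,"delta_pos":[0,-0.83,1.14],"turn":0},{"hand":-1,"delta_pos":[0,-0.75,1.19],"turn":0}]'
python3 -m crank '[{"hand":-1,"delta_pos":[0,-0.67,1.24],"turn":0},{"hand":-1,"delta_pos":[0,-0.59,1.28],"turn":0},{"hand":-1,"delta_pos":[0,-0.51,1.32],"turn":0},{"hand":-1,"delta_pos":[0,-0.42,1.35],"turn":0},{"hand":-1,"delta_pos":[0,-0.33,1.37],"turn":0},{"hand":-1,"delta_pos":[0,-0.24,1.39],"turn":0},{"hand":-1,"delta_pos":[0,-0.15,1.4],"turn":0},{"hand":-1,"delta_pos":[0,-0.06,1.41],"turn":0}]'
```

```text
time: 37.95
tcp_pos: [629.0, 157.1, 349.5]
ee_rot: [[0.997, -0.081, 0.01], [-0.081, -0.997, 0.01], [0.009, -0.01, -1.0]]
contact_force: [-2.0, 8.9, 9.1]
grip_width: 9.5
grip_force: 59.3
time: 38.95
tcp_pos: [635.2, 234.1, 268.0]
ee_rot: [[0.997, -0.083, 0.005], [-0.083, -0.997, 0.004], [0.004, -0.004, -1.0]]
contact_force: [2.4, 4.8, 2.7]
grip_width: 10.0
grip_force: 62.1
time: 39.95
tcp_pos: [637.5, 261.1, 161.0]
ee_rot: [[0.997, -0.083, 0.002], [-0.083, -0.997, -0.001], [0.002, 0.001, -1.0]]
contact_force: [-13.8, 1.5, 40.8]
grip_width: 9.7
grip_force: 71.3
```

```bash
python3 -m crank '[{"hand":-1,"delta_pos":[0,0,-0.2],"turn":0},{"hand":0,"delta_pos":[0,0,0],"turn":0},{"hand":0,"delta_pos":[0,0,0],"turn":0},{"hand":0,"delta_pos":[0,0,0],"turn":0},{"hand":0,"delta_pos":[0,0,-3],"turn":0},{"hand":0,"delta_pos":[0,0,-5],"turn":0},{"hand":0,"delta_pos":[0,0,-5],"turn":0},{"hand":0,"delta_pos":[0,0,-5],"turn":0}]'
python3 -m crank '[{"hand":0,"delta_pos":[-5,3,0],"turn":0},{"hand":0,"delta_pos":[-5,3,0],"turn":0},{"hand":0,"delta_pos":[-5,3,0],"turn":0},{"hand":-1,"delta_pos":[-3,5,0],"turn":0},{"hand":-1,"delta_pos":[-2,5,0],"turn":0},{"hand":-1,"delta_pos":[0,5,0],"turn":0},{"hand":-1,"delta_pos":[0,0,0],"turn":0},{"hand":-1,"delta_pos":[0,0,0],"turn":0}]'
python3 - <<'E'
from h import *
I,D,c=grab("wrist","w9"); P=cloud("wrist",D,c); p=F(-165,0)
yf=(P[...,:2]-O)@np.array([-np.sin(YAW),np.cos(YAW)]); xf=(P[...,:2]-O)@np.array([np.cos(YAW),np.sin(YAW)]); Z=P[...,2]
m=(D>0)&(Z>60)&(Z<95)&(abs(yf)<60)&(xf<-120); print("pad x",np.percentile(xf[m],[1,99]),"y",np.percentile(yf[m],[1,99]),np.percentile(Z[m],[5,50,95]),m.sum())
to(*F(-170,0),120,6.198)
I,D,c=grab("scene"); a=I[90:240,200:380]; cv2.imwrite("pics/s4.png",cv2.resize(a[...,::-1],(720,600),interpolation=cv2.INTER_CUBIC))
E
```

```text
time: 40.95
tcp_pos: [636.0, 261.0, 342.8]
ee_rot: [[0.996, -0.084, -0.001], [-0.084, -0.996, -0.0], [-0.001, 0.001, -1.0]]
contact_force: [0.1, 0.8, -0.1]
grip_width: 43.2
grip_force: 0.0
time: 41.95
tcp_pos: [417.1, 38.8, 341.3]
ee_rot: [[0.996, -0.084, -0.0], [-0.084, -0.996, 0.0], [-0.0, -0.0, -1.0]]
contact_force: [-0.4, 0.3, 0.4]
grip_width: -0.1
grip_force: 0.0
pad x [-198.49103482 -121.33800874] y [-41.03049143  46.85164318] [75.43868338 78.74233042 80.79088235] 4672
tcp [417.3  39.3 341.2] w -0.3 F [ 0.9 -0.   0.1] t 42.0 q6 1.00 | cm [ 3.07  5.55 22.11] turn 0.002
```

View pics/s4.png

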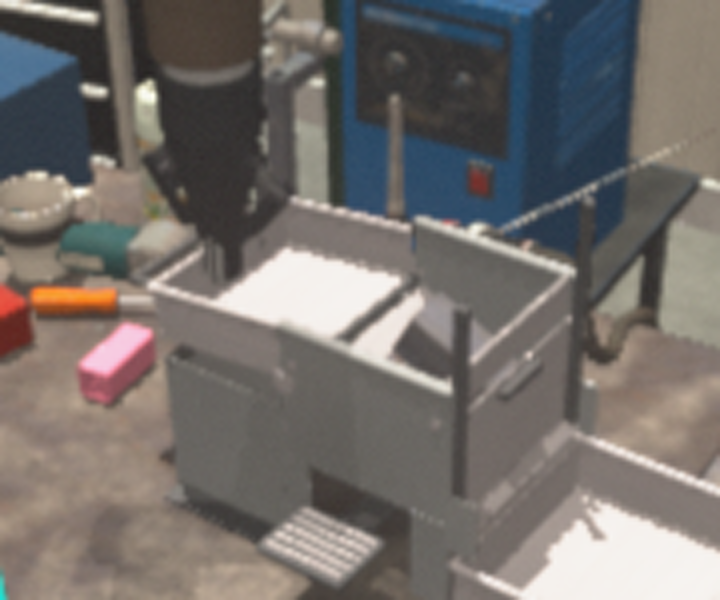

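View pics/w9.png

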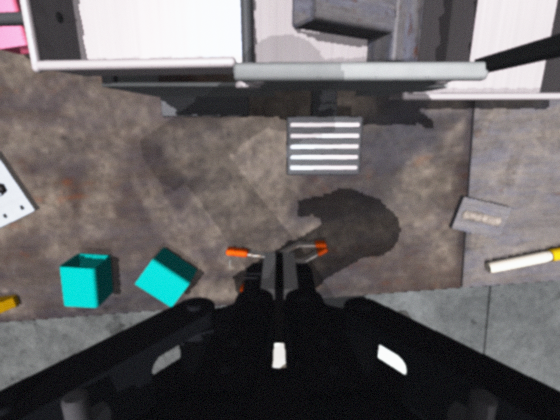

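w9: the treadle pad is at (323,145) and the pliers at (280,250); the tray is empty and the tubes are in the hopper at (345,15). I'll turn the wrist so its camera stays clear of the feeder, then go above the pad.

```bash
python3 -m crank '[{"hand":-1,"delta_pos":[0,0,1],"turn":0.175},{"hand":-1,"delta_pos":[0,0,1],"turn":0.175},{"hand":-1,"delta_pos":[0,0,1],"turn":0.175},{"hand":-1,"delta_pos":[0,0,1],"turn":0.175},{"hand":-1,"delta_pos":[0,0,1],"turn":0.175},{"hand":-1,"delta_pos":[0,0,1],"turn":0.175},{"hand":-1,"delta_pos":[0,0,1],"turn":0.175},{"hand":-1,"delta_pos":[0,0,1],"turn":0.175}]'
python3 -m crank '[{"hand":-1,"delta_pos":[0,0,1],"turn":0.171},{"hand":-1,"delta_pos":[0,0,0],"turn":0},{"hand":-1,"delta_pos":[0,0,0],"turn":0},{"hand":-1,"delta_pos":[0,0,0],"turn":0},{"hand":-1,"delta_pos":[0,0,0],"turn":0},{"hand":-1,"delta_pos":[0,0,0],"turn":0},{"hand":-1,"delta_pos":[0,0,0],"turn":0},{"hand":-1,"delta_pos":[0,0,0],"turn":0}]'
python3 - <<'E'
from h import *
to(*F(-173,3),95,4.627)
E
```

```text
time: 43.05
tcp_pos: [417.5, 39.9, 260.6]
ee_rot: [[0.083, -0.997, -0.001], [-0.997, -0.083, -0.0], [0.0, 0.001, -1.0]]
contact_force: [-0.9, -0.7, -0.1]
grip_width: -0.2
grip_force: 0.0
time: 44.05
tcp_pos: [417.2, 38.8, 251.4]
ee_rot: [[-0.084, -0.996, 0.0], [-0.996, 0.084, 0.0], [-0.0, -0.0, -1.0]]
contact_force: [-0.1, 0.2, 0.9]
grip_width: -0.1
grip_force: 0.0
tcp [417.2  38.8 251.4] w -0.1 F [-0.1  0.2  0.9] t 44.05 q6 -0.57 | cm [ 5.2  -2.76 15.64] turn 0.001
```

```bash
python3 -m crank '[{"hand":-1,"delta_pos":[2.6,-1.4,0],"turn":0},{"hand":-1,"delta_pos":[2.6,-1.4,0],"turn":0},{"hand":-1,"delta_pos":[0,0,5],"turn":0},{"hand":-1,"delta_pos":[0,0,5],"turn":0},{"hand":-1,"delta_pos":[0,0,3.5],"turn":0},{"hand":-1,"delta_pos":[0,0,2],"turn":0},{"hand":-1,"delta_pos":[0,0,0],"turn":0},{"hand":-1,"delta_pos":[0,0,0],"turn":0}]'
python3 -m crank '[{"hand":-1,"delta_pos":[0,0,0.8],"turn":0},{"hand":-1,"delta_pos":[0,0,0.8],"turn":0},{"hand":-1,"delta_pos":[0,0,0.8],"turn":0},{"hand":-1,"delta_pos":[0,0,0.8],"turn":0},{"hand":-1,"delta_pos":[0,0,0.8],"turn":0},{"hand":-1,"delta_pos":[0,0,0.8],"turn":0},{"hand":-1,"delta_pos":[0,0,0.5],"turn":0},{"hand":-1,"delta_pos":[0,0,0],"turn":0}]'
```

```text
time: 45.05
tcp_pos: [441.6, -15.1, 97.2]
ee_rot: [[-0.084, -0.997, 0.002], [-0.997, 0.084, 0.0], [-0.0, -0.002, -1.0]]
contact_force: [0.2, 0.6, -0.5]
grip_width: 0.2
grip_force: 0.0
time: 46.05
tcp_pos: [438.6, -15.3, 42.9]
ee_rot: [[-0.084, -0.996, -0.005], [-0.996, 0.084, -0.001], [0.001, 0.004, -1.0]]
contact_force: [-6.0, 5.1, 9.0]
grip_width: -0.0
grip_force: 4.9
```

```bash
python3 -m crank '[{"hand":-1,"delta_pos":[0,0,0.4],"turn":0},{"hand":-1,"delta_pos":[0,0,0.4],"turn":0},{"hand":-1,"delta_pos":[0,0,0],"turn":0},{"hand":-1,"delta_pos":[0,0,0],"turn":0},{"hand":-1,"delta_pos":[0,0,0],"turn":0},{"hand":-1,"delta_pos":[0,0,0],"turn":0},{"hand":-1,"delta_pos":[0,0,0],"turn":0},{"hand":-1,"delta_pos":[0,0,0],"turn":0}]'
python3 -m crank '[{"hand":-1,"delta_pos":[0,0,0.2],"turn":0},{"hand":-1,"delta_pos":[0,0,0],"turn":0},{"hand":-1,"delta_pos":[0,0,0.2],"turn":0},{"hand":-1,"delta_pos":[0,0,0],"turn":0},{"hand":-1,"delta_pos":[0,0,0],"turn":0},{"hand":-1,"delta_pos":[0,0,0],"turn":0},{"hand":-1,"delta_pos":[0,0,0],"turn":0},{"hand":-1,"delta_pos":[0,0,0],"turn":0}]'
```

```text
time: 47.05
tcp_pos: [439.2, -15.3, 35.8]
ee_rot: [[-0.084, -0.996, -0.003], [-0.996, 0.084, -0.0], [0.001, 0.003, -1.0]]
contact_force: [-7.3, 3.7, 13.4]
grip_width: 0.1
grip_force: 7.2
time: 48.05
tcp_pos: [439.6, -15.3, 34.4]
ee_rot: [[-0.082, -0.997, -0.002], [-0.997, 0.082, -0.001], [0.001, 0.002, -1.0]]
contact_force: [-14.1, 5.9, 37.3]
grip_width: -0.1
grip_force: 20.3
```

The force rose to 37 N at z=34.4, so the treadle is on its stop. I'll hold it and watch the bin.

```bash
python3 -m crank '[{"hand":-1,"delta_pos":[0,0,0],"turn":0},{"hand":-1,"delta_pos":[0,0,0],"turn":0},{"hand":-1,"delta_pos":[0,0,0],"turn":0},{"hand":-1,"delta_pos":[0,0,0],"turn":0},{"hand":-1,"delta_pos":[0,0,0],"turn":0},{"hand":-1,"delta_pos":[0,0,0],"turn":0},{"hand":-1,"delta_pos":[0,0,0],"turn":0},{"hand":-1,"delta_pos":[0,0,0],"turn":0}]'
python3 - <<'E'
from h import *
I,D,c=grab("scene"); a=I[120:290,250:454]; cv2.imwrite("pics/s5.png",cv2.resize(a[...,::-1],(720,600),interpolation=cv2.INTER_CUBIC))
E
```

```text
time: 49.05
tcp_pos: [439.5, -15.3, 34.4]
ee_rot: [[-0.082, -0.997, -0.002], [-0.997, 0.082, -0.001], [0.001, 0.002, -1.0]]
contact_force: [-13.9, 5.2, 37.3]
grip_width: 0.3
grip_force: 20.3
```

View pics/s5.png

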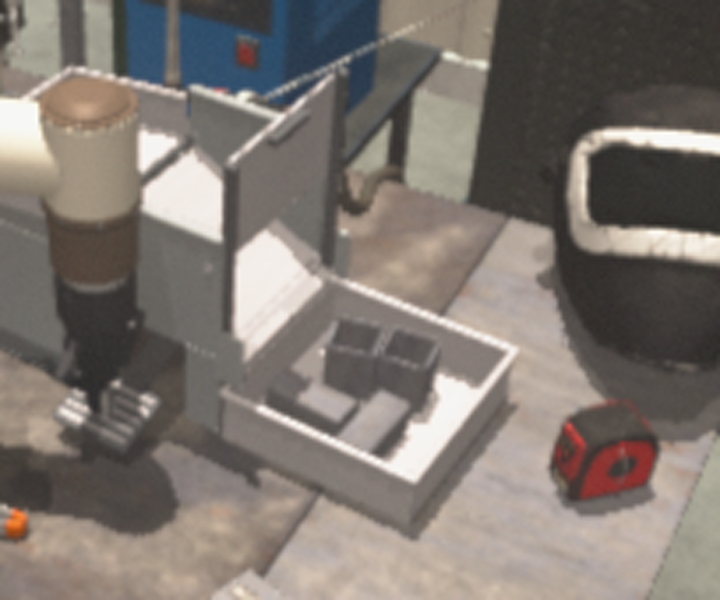

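s5: the gate is open, the chute is clear, and all four tubes are in the bin at (355,355), (408,365), (310,400) and (370,430). I'll let the treadle up gently and retreat.

```bash
python3 -m crank '[{"hand":-1,"delta_pos":[0,0,-0.8],"turn":0},{"hand":-1,"delta_pos":[0,0,-0.8],"turn":0},{"hand":-1,"delta_pos":[0,0,-0.8],"turn":0},{"hand":-1,"delta_pos":[0,0,-0.8],"turn":0},{"hand":-1,"delta_pos":[0,0,-0.8],"turn":0},{"hand":-1,"delta_pos":[0,0,-0.8],"turn":0},{"hand":-1,"delta_pos":[0,0,-1],"turn":0},{"hand":-1,"delta_pos":[0,0,-2],"turn":0}]'
python3 -m crank '[{"hand":-1,"delta_pos":[0,0,-5],"turn":0},{"hand":-1,"delta_pos":[0,0,-6],"turn":0},{"hand":-1,"delta_pos":[0,0,-6],"turn":0},{"hand":-1,"delta_pos":[0,0,-6],"turn":0},{"hand":-1,"delta_pos":[0,0,-6],"turn":0},{"hand":-1,"delta_pos":[0,0,0],"turn":0},{"hand":-1,"delta_pos":[0,0,0],"turn":0},{"hand":-1,"delta_pos":[0,0,0],"turn":0}]'
python3 - <<'E'
from h import *
for n in("scene","side","wrist"):
    I,D,c=grab(n,n+"9")
    for o in eyes.search_frame(n,"offcut_1"):
        b=o["box"]; u,v=(b[0]+b[2])/2,(b[1]+b[3])/2; print(n,round(o["score"],2),np.round(b),np.round(world(n,u,v,D[int(v),int(u)],c)),I[int(v),int(u)])
I,D,c=grab("side"); P=cloud("side",D,c); Z=P[...,2]
d=np.load("/tmp/scene.npz"); P=cloud("scene",d["D"],(float(d["f"]),float(d["cx"]),float(d["cy"]),d["V"]))
yf=(P[...,:2]-O)@np.array([-np.sin(YAW),np.cos(YAW)]); xf=(P[...,:2]-O)@np.array([np.cos(YAW),np.sin(YAW)]);Z=P[...,2]
m=(abs(xf+168)<25)&(abs(yf-3)<35)&(Z>20)&(Z<110); print("pad z",np.median(Z[m]))
m=(abs(yf-296)<5)&(abs(xf)<45)&(Z>100)&(Z<300); print("bar z",np.median(Z[m]),m.sum())
a=d["I"][100:300,130:440]; cv2.imwrite("pics/s6.png",cv2.resize(a[...,::-1],(800,516),interpolation=cv2.INTER_CUBIC))
E
```

```text
time: 50.1
tcp_pos: [440.0, -15.5, 109.0]
ee_rot: [[-0.084, -0.996, -0.002], [-0.996, 0.084, -0.001], [0.001, 0.002, -1.0]]
contact_force: [-0.1, -0.1, -0.1]
grip_width: 0.0
grip_force: 0.0
time: 51.1
tcp_pos: [440.1, -15.4, 397.5]
ee_rot: [[-0.084, -0.996, -0.004], [-0.996, 0.084, -0.001], [0.001, 0.004, -1.0]]
contact_force: [0.6, 0.1, -0.6]
grip_width: -0.1
grip_force: 0.0
scene 0.85 [157. 220. 182. 243.] [260. 313.  48.] [ 16 197 182]
scene 0.84 [354. 210. 373. 236.] [ 619. -255.   62.] [117 110 109]
scene 0.8 [342. 208. 362. 233.] [ 614. -214.   61.] [107 102 101]
scene 0.75 [221. 171. 239. 188.] [627. 330.  37.] [247 191 217]
scene 0.7 [328. 223. 350. 243.] [ 551. -195.   42.] [187 177 172]
scene 0.61 [187. 234. 203. 256.] [282. 228.   5.] [ 25 152 141]
scene 0.6 [349. 230. 364. 245.] [ 568. -254.   36.] [190 178 171]
scene 0.25 [265. 213. 295. 234.] [456. -16.  81.] [169 160 153]
side 0.77 [258. 278. 287. 306.] [257. 364.  48.] [ 63 175 163]
side 0.65 [279. 263. 305. 288.] [256. 243.  44.] [27 81 75]
side 0.56 [161. 258. 187. 276.] [630. 362.  31.] [225 135 152]
wrist 0.91 [364. 269. 413. 314.] [279. 202.  51.] [ 15 228 223]
wrist 0.91 [376. 347. 408. 371.] [273. 332.  52.] [ 10 226 219]
wrist 0.72 [ 96.  18. 155.  69.] [ 647. -207.    5.] [142 134 140]
wrist 0.68 [ 85.   0. 145.  26.] [ 629. -228.   67.] [166 160 174]
wrist 0.66 [166.  13. 201.  85.] [ 555. -184.   44.] [170 166 179]
wrist 0.57 [143.   1. 214.  14.] [ 554. -235.   40.] [113 107 113]
wrist 0.38 [329.   0. 367.  22.] [ 324. -220.   12.] [171 165 168]
pad z 79.56245123435187
bar z 184.17416508166986 15
```

View pics/s6.png

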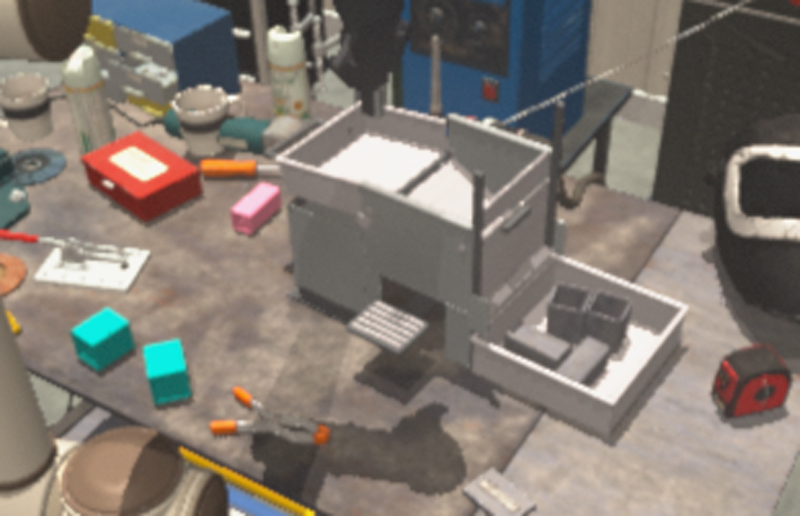

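The final scene shows four tubes in the bin around (570,335). The tray (bar z 184) and the treadle (pad z 80) are both back at rest, and the networks found no other grey offcut. Only the pink and turquoise look-alikes remain on the bench, where they were. Handing in.

```bash
python3 -c "from plant import finish_job; print(finish_job())"
```

```text
the job is handed in; nothing more can be done
None
```

I handed the job in at about 51 s: all four grey offcuts I could find went through tray, hopper and gate into the catch bin, the tray and treadle are back at rest, and nothing else on the bench was picked up or visibly moved; the hand-in returned no verdict.

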